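# Lever the steriliser up onto its tilt bail

### The job

The small steriliser has to stand with its front raised on its spring-loaded red tilt bail. Take the pry bar from its rest, slide its blade over the blue fulcrum block into the yellow slot under the steriliser's front until you feel it touch the end of the slot (press there with no more than about 10 N at any time), and lever the front up by pressing the handle down until the bail has swung right out underneath. Then let the front down gently onto the bail, draw the bar out and put it down on its rest or flat on the worktop, clear of steriliser and block; do not shove or touch the steriliser with the gripper, and leave the vial and the bottles alone.

Things in the scene. Friction and masses are not known exactly. Their poses are not given: they have to be found in the camera images.
- steriliser: white box-shaped bench steriliser, 190 x 230 x 145 mm, about 4 kg (varies by a quarter), loose on four rubber feet; the underside is 25 mm above the worktop. Origin on the worktop under its middle; its front (round steel door, yellow slot) looks along its -x, y is its left-right axis, z up. It tips about its rear feet (170 mm behind the front face)
- slot_mouth (a point): middle of the steriliser's lower front edge = roof of the yellow slot at its mouth, 25 mm up at the start. The slot runs in along the steriliser's +x, 35 mm wide, open below, flat roof 25 mm up; its end is 14 to 24 mm in (see slot_end). This point must rise about 13 mm for the bail to swing out; on the bail it is about 37 mm up
- slot_end: yellow rail in the slot's roof, origin 15 mm in from the mouth. It carries the slot's end, an upright steel stop plate (33 mm wide, from the roof down to 5 mm above the worktop) set 14 to 24 mm in from the mouth, differently each time: this is not measured and must be felt with the blade. As the handle goes down the tip swings further in, so first draw the bar back 6 to 12 mm (8 mm under the edge is enough)
- bail (a joint): red U-shaped wire bail (27 mm long, 112 mm wide) hinged under the steriliser 37 mm behind its front face, in rad: 0 folded back with its crossbar on the worktop (start), 1.05 swung fully out, just past straight down. A light spring swings it out as the front is raised; from about 0.95 on it carries the front when the front is let down
- fulcrum: blue fulcrum block, 36 x 56 mm, fixed to the worktop 40 to 50 mm (ridge to front face) in front of the slot; its x axis points along the slot
- fulcrum_top (a point): middle of the top of the block's round steel ridge (radius 8 mm, running along the block's y), 34 mm above the worktop. Low cheeks either side, 40 mm apart, rise to 42 mm above the worktop
- pry_bar: straight pry bar, 247 mm long, 0.22 kg; origin in the middle of its orange grip on the bar's centre line, x along the bar to the blade's tip, z up as it lies in the rest
- bar_grip (a point): middle of the bar's orange grip (108 mm long from 62 mm behind to 46 mm ahead of this point, 22 mm wide, 20 mm high), on the bar's centre line; 45 mm above the worktop in the rest
- bar_tip (a point): end of the bar's blade on its centre line, 185 mm ahead of bar_grip. The steel shaft is 14 mm wide and 8 mm thick, its last 34 mm are 5 mm thick
- bar_rest: fixed black and silver rest in which the bar lies level at the start: two forked posts, 47 mm behind and 90 mm ahead of the bar's grip centre (fork tips 46 and 52 mm above the worktop), on a plate 6 mm thick; origin under the grip's centre, x along the bar
- vial_mid (a point): glass vial with dark cap, 29 mm wide, 74 mm tall, to be left alone; point half-way up
- bottle_mid (a point): white medicine bottle, 39 mm wide, 104 mm tall, to be left alone; point half-way up
- dropper_mid (a point): small dropper bottle with red pointed cap, 29 mm wide, 86 mm tall, to be left alone; point half-way up
There are look-alikes about, which are no part of the job. Of the things that look like the fulcrum, the larger one is meant.

How it is judged:
By the outcome, as a careful person would: the job done as asked, in the order asked, and still so for the second after the job is handed in, with the robot touching nothing.
It also fails if it takes over 72 s, if anything falls off the work surface, if the arm or the gripper's body presses on something with over 40 N, if the wrist force passes 120 N, or if a joint passes its speed limit or range.

### The arm

A 6-joint arm with a two-finger parallel gripper is mounted at the origin on a cart in front of the work surface, level with it; the furniture and walls round the work are solid. World frame = base frame: x ahead of the robot, y to its left, z up, the work surface at z = 0. Lengths are in m, angles in degrees, forces in N, time in s.
With the tool pointing down it reaches from about 0.3 to 0.825 m from the base axis. Payload 5.4 kg.
Tool frame: the origin (TCP) lies midway between the tips of the shut fingers; the grasp point (between the pads) lies 19 mm behind it (grip_depth is the z of the grasp point in the tool frame, in m); z points along the fingers, y is the direction in which the jaws open and shut (so a half turn about z gives the same grasp; the last joint's range is limited). The gripper opens to 92 mm and grips with 3 to 60 N. Pads are 20 mm wide; open, the fingers measure 128 mm over their backs; the gripper's body (75 mm by 189 mm) begins 69 mm behind the grasp point.
Start: joints at [55.056, 9.076, 91.501, -0, 79.423, -12.038], TCP at [0.224, 0.53, 0.215] pointing down, gripper open.
Joint ranges: [-166.64, 166.64], [-54.1, 131.32], [10.49, 154.53], [-73.88, 253.88], [9.74, 151.15], [-171.62, 171.62]. Speed limits (degrees/s): [147.25, 147.25, 180, 180, 180, 180].

### API

Orientations are given as [roll, pitch, yaw] about the fixed x, y, z axes, in that order (R = Rz(yaw) Ry(pitch) Rx(roll)).
In Python, from rig import read_state, grab_frame, camera_params, hand_in, grip_depth gives the robot as it stands.
- The arm moves only by the tool drive_tool, never from a script. Its argument "steps" is a list of rows, each a list of 3 entries, a list of its own where there are three numbers: the turn, a rotation vector about the tool's x, y, z in degrees, then the shift along the tool's x, y, z in m, then the opening, from 0 (shut) to 1 (fully open). In form: [[[wx, wy, wz], [dx, dy, dz], claw], ...]. A call has 1 to 5 rows; each row is the pose to reach, as a shift and turn from the pose measured when the call began, along the tool's axes at that moment; what a row does not reach only later rows make up. A row lasts 1/12 s, in which the tool goes at most 41.7 mm and 7.16 degrees, less where a joint would pass 70% of its speed; a pose out of reach is approached as far as the arm can. A call with a gripper value outside its range is refused whole. The fingers move at their own pace and stop on an object; "newtons" is the grip in N (left out, the last holds). Time passes only in rows, so rows that repeat a pose let the fingers close. It gives the time, the measured TCP pose, the force and the opening at its end, in the units of the state.
- read_state(): the state, without advancing time (a new reading comes with each control period).
- grab_frame(name): name is "side" or "top" or "wrist"; returns (picture, depth): 480x640x3 uint8, red, green, blue; 480x640 float32, m along the optical axis (not along the pixel's ray), 0 where there is no reading.
- camera_params(name): a dict with "fx", "fy", "cx", "cy" (pixels), "xyz" and "orientation" of the camera in the world. Camera axes: x right, y down, z forward; pixel columns grow to the right and rows downward; lengths in m; the calibration is good to about 2 mm. The wrist camera is an equidistant fisheye: a pixel r from the principal point sees the ray r / f radians off the axis. A picture is of the moment at which its call begins: read the wrist's pose just before it. camera_params takes no time and is no camera call; for the wrist camera it gives the pose at the moment of the call.
- hand_in(): hands the job in, once; it reports no verdict.
The state is a dict: "time_s": time; "qpos": joint angles; "dq": joint speeds; "joint_efforts": joint torques, N m; "ee_pos": TCP position; "ee_rot": TCP orientation; "ft_force": force on the tool from outside, world axes, zero at the start; "ft_torque": the same for the moment, N m; "finger_gap": opening from 0.0 (shut) to 1.0 (fully open).
Only numpy, scipy, OpenCV 4.12 (cv2) and the standard library are available. Lean on these libraries where they do the work, as an engineer would, in place of code of your own. Each camera call takes 0.05 s, during which the arm holds its last target.

## Working session

There is one attempt and no reset: what is moved stays moved. The work goes in short steps, Python scripts to look and compute and a tool call to move; the robot and the scene stay as the last step left them, time stands still between calls to the robot, and variables do not carry over. Pictures are saved under pics/ and viewed, and the job is handed in when it is done.

Besides the shell and the picture viewer there is one more tool, called after "Call:" in YAML: its name, and indented under it one key for each argument. drive_tool: Moves the arm, as the interface text tells. Its arguments: {"type":"object","properties":{"steps":{"type":"array","items":{"type":"array"}},"newtons":{"type":"number"}},"required":["steps"]}

```bash
mkdir -p pics; ls
python3 - <<'E'
from rig import *
import cv2,numpy as np
s=read_state();print({k:np.round(v,3).tolist() for k,v in s.items()})
for n in ("side","top","wrist"):
    print(n,camera_params(n))
    p,d=grab_frame(n);cv2.imwrite(f"pics/{n}0.png",p[:,:,::-1]);np.savez(f"{n}0.npz",p=p,d=d,**{k:v for k,v in camera_params(n).items()})
print(grip_depth)
E
```

```text
pics
{'time_s': 0.0, 'qpos': [55.056, 9.112, 91.571, 0.001, 79.422, -12.036], 'dq': [-0.003, -0.113, 0.046, 0.079, 0.039, 0.032], 'joint_efforts': [0.003, -38.557, -32.211, 0.07, 0.038, -0.0], 'ee_pos': [0.223, 0.529, 0.214], 'ee_rot': [-179.897, -0.023, 157.092], 'ft_force': [0.365, -0.607, 0.124], 'ft_torque': [0.006, 0.02, 0.023], 'finger_gap': 0.998}
side {'fx': 572.5618988470322, 'fy': 572.5618988470322, 'cx': 321.2617998453649, 'cy': 240.80268201288476, 'xyz': array([-0.21582112, -0.14444315,  1.05404243]), 'orientation': array([-139.96321598,   -0.54956759,  -83.0197526 ])}
top {'fx': 460.3973047228708, 'fy': 460.3973047228708, 'cx': 323.0035996759323, 'cy': 243.3894224194266, 'xyz': array([ 0.51670775, -0.05467083,  1.16858954]), 'orientation': array([-174.41435145,   -0.5036132 ,  -88.53902616])}
wrist {'fx': 371.64829954431775, 'fy': 371.64829954431775, 'cx': 320.6176464403688, 'cy': 238.56151908451739, 'xyz': array([0.16101917, 0.5557534 , 0.38466651]), 'orientation': array([1.66130221e+02, 6.94336786e-02, 6.71115454e+01])}
-0.0187
```

View pics/side0.png

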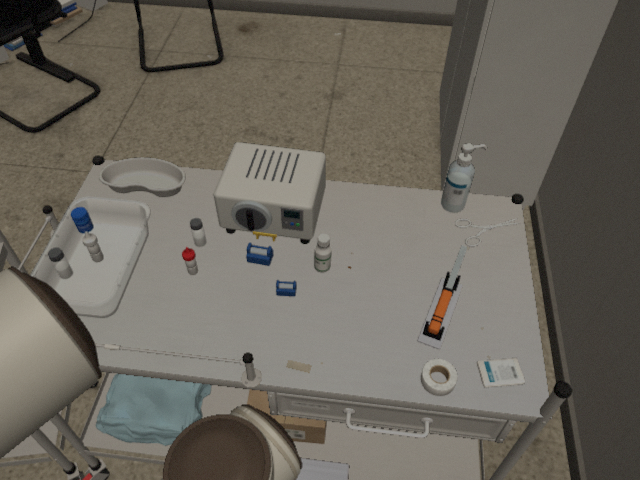

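View pics/top0.png

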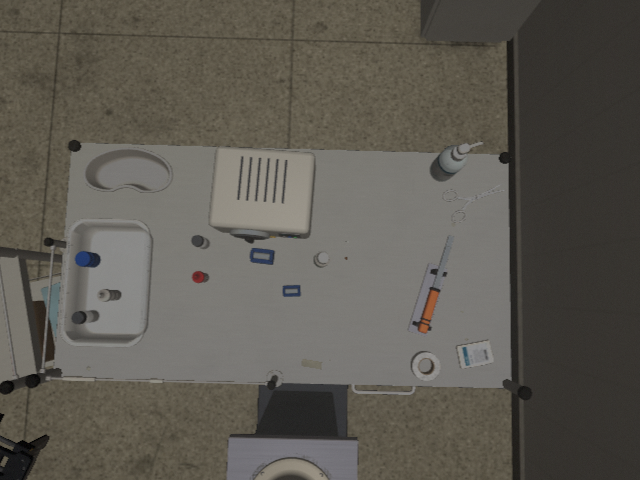

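View pics/wrist0.png

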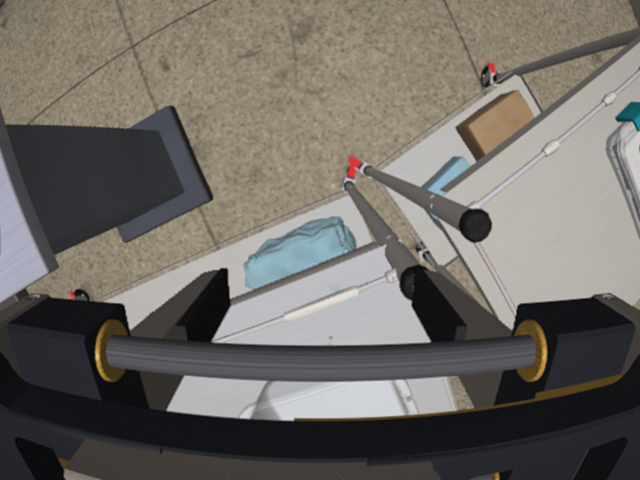

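Top view: steriliser (262,195). Fulcrum candidates are the larger blue block (262,256) and the smaller blue look-alike (291,291). Bar and orange grip are at (430,308), bottle (321,259), vial (200,241), dropper (200,277). The side view agrees, with the yellow slot at (265,236). I choose the larger block, in front of the slot, and will check it in a crop.

```bash
cat > h.py <<'E'
import numpy as np,cv2
from scipy.spatial.transform import Rotation as R
def cam(c):
    return np.array(c["xyz"]),R.from_euler("xyz",c["orientation"],degrees=True).as_matrix()
def ray(c,u,v,fish=False):
    o,M=cam(c);x=(u-c["cx"])/c["fx"];y=(v-c["cy"])/c["fy"]
    if fish:
        r=np.hypot(x,y);k=np.sin(r)/r if r>1e-9 else 1;d=np.array([x*k,y*k,np.cos(r)])
    else: d=np.array([x,y,1.])
    return o,M@d
def onz(c,u,v,z,fish=False):
    o,d=ray(c,u,v,fish);return o+d*(z-o[2])/d[2]
def proj(c,P,fish=False):
    o,M=cam(c);q=M.T@(np.array(P)-o)
    if fish:
        t=np.arctan2(np.hypot(q[0],q[1]),q[2]);n=np.hypot(q[0],q[1]);return c["cx"]+c["fx"]*t*q[0]/n,c["cy"]+c["fx"]*t*q[1]/n
    return c["cx"]+c["fx"]*q[0]/q[2],c["cy"]+c["fy"]*q[1]/q[2]
def load(n):
    return np.load(n)
def crop(p,u0,v0,w,h,k,out):
    cv2.imwrite(out,cv2.resize(p[v0:v0+h,u0:u0+w,::-1],None,fx=k,fy=k,interpolation=cv2.INTER_CUBIC))
def mask(p,lo,hi):
    return cv2.inRange(cv2.cvtColor(p,cv2.COLOR_RGB2HSV),lo,hi)
def blobs(m,amin=15):
    n,l,s,c=cv2.connectedComponentsWithStats(m);return [(i,s[i].tolist(),c[i].round(1).tolist()) for i in range(1,n) if s[i][4]>=amin],l
E
python3 - <<'E'
from h import *
for n in("side","top"):
    f=load(n+"0.npz");p=f["p"];c=f
    print(n)
    for nm,lo,hi,z in(("blue",(105,120,40),(125,255,255),.03),("orange",(5,150,100),(16,255,255),.055),("yellow",(18,120,100),(32,255,255),.025),("red",(172,120,60),(180,255,255),.08)):
        b,l=blobs(mask(p,lo,hi))
        for i,s,ce in b: print(nm,s,ce,onz(c,*ce,z).round(4))
f=load("side0.npz");crop(f["p"],170,130,180,180,4,"pics/s1.png") 
crop(f["p"],405,240,80,110,5,"pics/s2.png")
f=load("top0.npz");crop(f["p"],190,140,150,165,4,"pics/t1.png");crop(f["p"],400,220,70,120,5,"pics/t2.png")
E
```

```text
side
blue [62, 3, 14, 10, 66] [68.6, 8.4] [1.5836 0.9609 0.03  ]
blue [4, 45, 9, 5, 18] [8.3, 47.2] [1.3197 1.0528 0.03  ]
blue [71, 207, 22, 26, 337] [81.2, 219.0] [0.6326 0.5301 0.03  ]
blue [247, 243, 25, 22, 286] [258.9, 255.8] [0.5766 0.0861 0.03  ]
blue [277, 281, 19, 15, 153] [285.9, 290.0] [0.4906 0.0097 0.03  ]
orange [429, 290, 23, 43, 415] [440.0, 310.6] [ 0.4629 -0.3189  0.055 ]
yellow [253, 231, 24, 10, 83] [264.3, 234.3] [0.6461 0.087  0.025 ]
red [185, 249, 10, 10, 38] [189.1, 253.6] [0.5244 0.2264 0.08  ]
top
blue [75, 251, 19, 15, 211] [83.8, 258.7] [0.5748 0.5268 0.03  ]
blue [251, 259, 18, 4, 34] [261.0, 260.6] [0.5815 0.0904 0.03  ]
orange [423, 290, 15, 30, 221] [430.1, 304.7] [ 0.4846 -0.3228  0.055 ]
orange [422, 320, 7, 4, 16] [425.1, 321.4] [ 0.4446 -0.311   0.055 ]
orange [419, 324, 10, 9, 61] [423.2, 327.8] [ 0.4293 -0.3065  0.055 ]
```

View pics/s1.png

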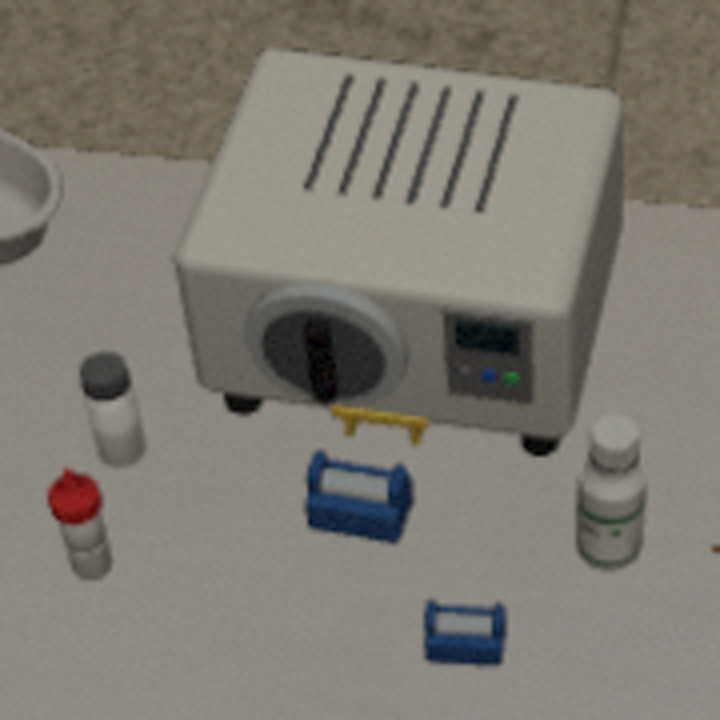

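View pics/s2.png

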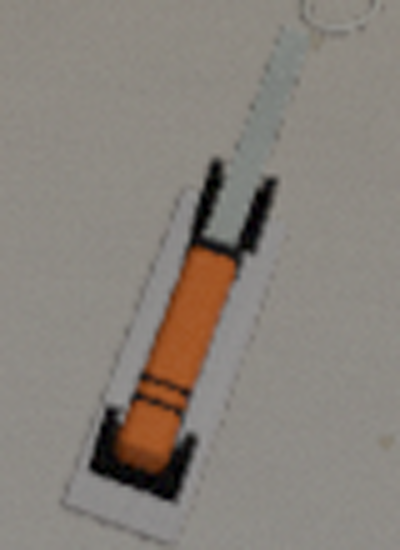

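View pics/t1.png

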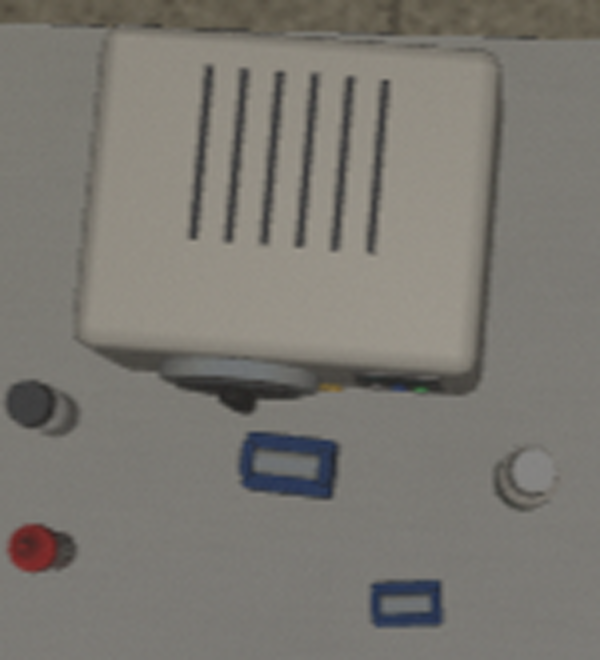

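View pics/t2.png

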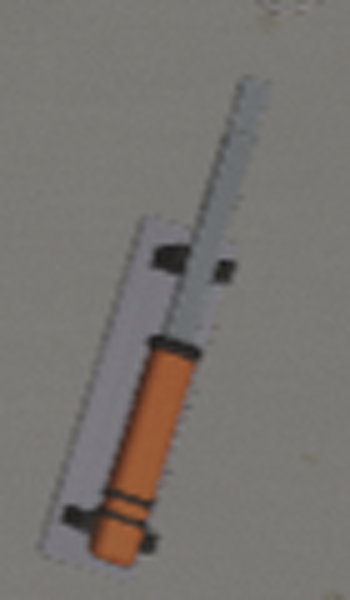

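The crops confirm the choice: the larger block (side 259,255) with its steel ridge sits right under the yellow slot, and the small one at (286,290) is the look-alike. Now the numbers.

Run:
```python
from h import *
# grip: principal axis of orange top outline
for n in("side","top"):
    f=load(n+"0.npz");p=f["p"];m=mask(p,(3,120,60),(18,255,255))
    u0,v0,u1,v1=(410,270,470,350) if n=="side" else (405,270,460,345)
    z=np.zeros_like(m);z[v0:v1,u0:u1]=m[v0:v1,u0:u1]
    z=cv2.morphologyEx(z,cv2.MORPH_CLOSE,np.ones((5,5),np.uint8))
    vv,uu=np.nonzero(z);P=np.array([onz(f,u,v,.055)[:2] for u,v in zip(uu,vv)])
    r=cv2.minAreaRect((P*1000).astype(np.float32));print(n,"rect",r, "mean",P.mean(0).round(4))
    d=f["d"];o,M=cam(f)
    # depth points of block/steriliser
    dd=d[vv,uu];print("depth z of grip",np.median([ (o+M@np.array([(u-f["cx"])/f["fx"],(v-f["cy"])/f["fy"],1])*w)[2] for u,v,w in zip(uu,vv,dd) if w>0]))
    b,l=blobs(mask(p,(105,90,40),(128,255,255)))
    for i,s,ce in b:
        if n=="side" and not(240<ce[0]<300) or n=="top" and not(240<ce[0]<310):continue
        vv,uu=np.nonzero(l==i);P=np.array([onz(f,u,v,.042)[:2] for u,v in zip(uu,vv)])
        print(" blue",s,cv2.minAreaRect((P*1000).astype(np.float32)))
```

```text
side rect ((462.8382568359375, -318.41717529296875), (21.843820571899414, 115.12358093261719), 73.41971588134766) mean [ 0.4611 -0.3182]
depth z of grip 0.05465393988334022
 blue [247, 243, 26, 22, 304] ((572.8643188476562, 86.09544372558594), (62.60969543457031, 51.7421760559082), 83.64303588867188)
 blue [276, 281, 20, 15, 179] ((487.5386962890625, 9.834049224853516), (36.906986236572266, 41.491573333740234), 7.3798136711120605)
top rect ((469.50787353515625, -318.4030456542969), (22.572265625, 103.06632995605469), 73.1351547241211) mean [ 0.4695 -0.3178]
depth z of grip 0.054769917188822737
 blue [250, 248, 24, 16, 179] ((593.106689453125, 88.28132629394531), (55.26845169067383, 33.02717590332031), 85.14277648925781)
 blue [283, 286, 17, 10, 90] ((509.9377136230469, 13.136380195617676), (21.7861328125, 39.01020431518555), 1.4635887145996094)
```

Run:
```python
from h import *
# manual points from crops (crop px/k + offset)
S=load("side0.npz");T=load("top0.npz")
def s1(x,y,z):return onz(S,170+x/4,130+y/4,z).round(4)
def t1(x,y,z):return onz(T,190+x/4,140+y/4,z).round(4)
def s2(x,y,z):return onz(S,405+x/5,240+y/5,z).round(4)
def t2(x,y,z):return onz(T,400+x/5,220+y/5,z).round(4)
print("side slot mouth ends z25",s1(331,408,.025),s1(426,421,.025))
print("side ridge ends z34",s1(320,484,.033),s1(392,494,.033))
print("top ridge ends",t1(252,460,.033),t1(325,466,.033))
print("top steriliser top corners z170", t1(80,342,.17),t1(478,372,.17),t1(108,30,.17),t1(498,52,.17))
print("side front bottom edge z25",s1(200,388,.025),s1(575,432,.025))
print("vial",s1(106,372,.07),t1(33,402,.074)," dropper",t1(33,547,.07)," bottle",t1(533,470,.104))
print("bar tip",s2(295,30,.047),t2(254,78,.0475)," collar",s2(217,250,.05),t2(177,348,.05)," tail",s2(140,462,.045),t2(112,563,.045))
```

```text
side slot mouth ends z25 [0.6496 0.1155 0.025 ] [0.6469 0.0579 0.025 ]
side ridge ends z34 [0.5855 0.1083 0.033 ] [0.5836 0.0661 0.033 ]
top ridge ends [0.5946 0.1102 0.033 ] [0.5921 0.0651 0.033 ]
top steriliser top corners z170 [0.6473 0.1867 0.17  ] [ 0.6366 -0.0309  0.17  ] [0.8222 0.1798 0.17  ] [ 0.8158 -0.0369  0.17  ]
side front bottom edge z25 [0.655  0.1961 0.025 ] [ 0.6499 -0.0306  0.025 ]
vial [0.6219 0.2376 0.07  ] [0.6231 0.236  0.074 ]  dropper [0.537  0.2326 0.07  ]  bottle [ 0.5882 -0.0628  0.104 ]
bar tip [ 0.6521 -0.3768  0.047 ] [ 0.6541 -0.3751  0.0475]  collar [ 0.5214 -0.3382  0.05  ] [ 0.521  -0.3368  0.05  ]  tail [ 0.4149 -0.3059  0.045 ] [ 0.4171 -0.3068  0.045 ]
```

Bar: tip (0.653,-0.376), tail (0.416,-0.306). That gives 247 mm, which matches the stated length, at yaw -16.5°. The grip centre is (0.4755,-0.323). Ridge mid is about (0.588,0.087), slot mouth about (0.649,0.087). Next: the move helper and the approach.

```bash
cat > g.py <<'E'
import sys
from h import *
from rig import read_state
def Rt(yaw,b): return R.from_euler("z",yaw,degrees=True)*R.from_euler("y",b,degrees=True)*R.from_euler("x",180,degrees=True)
def delta(pos,Rg,s=None):
    s=s or read_state();R0=R.from_euler("xyz",s["ee_rot"],degrees=True)
    return (R0.inv()*Rg).as_rotvec(degrees=True),R0.inv().apply(np.array(pos)-s["ee_pos"])
if __name__=="__main__":
    x,y,z,yaw,b=map(float,sys.argv[1:6]);w,d=delta([x,y,z],Rt(yaw,b))
    n=max(np.linalg.norm(w)/35,np.linalg.norm(d)/.2);print("calls",n.round(2));print("w",w.round(2),"d",d.round(4));
    if n>1:print("one call:",(w/n).round(1),(d/n).round(3))
    s=read_state();print(s["time_s"],s["ee_pos"].round(4),s["ee_rot"].round(2),s["ft_force"].round(2),s["finger_gap"])
E
python3 - <<'E'
from g import *
R0=R.from_euler("xyz",read_state()["ee_rot"],degrees=True)
print(R0.inv().apply(np.array([.4,0,.26])-read_state()["ee_pos"]))
E
python3 g.py .40 0 .26 68 0
```

```text
[-0.3685378  -0.41890305 -0.04565774]
calls 2.8
w [-8.00e-02  5.00e-02  8.91e+01] d [-0.3685 -0.4189 -0.0457]
one call: [-0.   0.  31.8] [-0.132 -0.15  -0.016]
0.15 [0.2235 0.5293 0.2138] [-1.7992e+02 -2.0000e-02  1.5710e+02] [ 0.24 -0.19  0.39] 1.0003143476728815
```

Call:
drive_tool:
  steps:
    - [[0, 0, 6], [-0.026, -0.03, -0.01], 1]
    - [[0, 0, 13], [-0.053, -0.06, -0.02], 1]
    - [[0, 0, 19], [-0.079, -0.09, -0.03], 1]
    - [[0, 0, 26], [-0.106, -0.12, -0.04], 1]
    - [[0, 0, 32], [-0.132, -0.15, -0.045], 1]

```text
time_s: 0.57
ee_pos: [0.2872, 0.3383, 0.2599]
ee_rot: [180.0, 0.0, 124.8]
ft_force: [1.1, 0.1, 0.4]
finger_gap: 1.002
```

```bash
python3 g.py .40 0 .26 68 0
```

```text
calls 1.78
w [3.00e-02 3.00e-02 5.68e+01] d [-3.422e-01 -1.004e-01  2.000e-04]
one call: [ 0.   0.  31.9] [-0.192 -0.056  0.   ]
0.5667 [0.2872 0.3383 0.2599] [1.7999e+02 4.0000e-02 1.2480e+02] [1.08 0.11 0.38] 1.0019825624853995
```

Call:
drive_tool:
  steps:
    - [[0, 0, 6.5], [-0.038, -0.011, 0], 1]
    - [[0, 0, 13], [-0.076, -0.022, 0], 1]
    - [[0, 0, 19.5], [-0.114, -0.033, 0], 1]
    - [[0, 0, 26], [-0.152, -0.044, 0], 1]
    - [[0, 0, 32], [-0.19, -0.056, 0], 1]

```text
time_s: 0.98
ee_pos: [0.3496, 0.1486, 0.26]
ee_rot: [179.9, 0.0, 92.5]
ft_force: [0.7, -0.7, 0.5]
finger_gap: 0.995
```

```bash
python3 g.py .47 -.31 .22 -16.5 -10
```

```text
calls 3.12
w [ -9.44   6.74 108.7 ] d [-0.4634  0.1001  0.0403]
one call: [-3.   2.2 34.8] [-0.148  0.032  0.013]
0.9833 [0.3496 0.1486 0.26  ] [1.7994e+02 3.0000e-02 9.2510e+01] [ 0.65 -0.74  0.47] 0.9954097376902811
```

Call:
drive_tool:
  steps:
    - [[0, 0, 7], [-0.03, 0.006, 0], 1]
    - [[0, 0, 14], [-0.06, 0.012, 0], 1]
    - [[0, 0, 21], [-0.09, 0.018, 0], 1]
    - [[0, 0, 28], [-0.12, 0.024, 0], 1]
    - [[0, 0, 35], [-0.15, 0.03, 0], 1]

```text
time_s: 1.4
ee_pos: [0.3861, -0.0015, 0.26]
ee_rot: [179.9, -0.0, 57.1]
ft_force: [1.6, -1.0, 0.2]
finger_gap: 1.001
```

```bash
python3 g.py .47 -.31 .22 -16.5 -10
```

```text
calls 2.12
w [-6.37  8.52 73.45] d [-0.2137  0.2378  0.0402]
one call: [-3.   4.  34.6] [-0.101  0.112  0.019]
1.4 [ 0.3861 -0.0015  0.26  ] [ 1.7993e+02 -2.0000e-02  5.7150e+01] [ 1.57 -0.98  0.19] 1.001317430578577
```

Call:
drive_tool:
  steps:
    - [[-0.5, 0.8, 7], [-0.02, 0.022, 0], 1]
    - [[-1, 1.6, 14], [-0.04, 0.044, 0], 1]
    - [[-1.5, 2.4, 21], [-0.06, 0.066, 0], 1]
    - [[-2, 3.2, 28], [-0.08, 0.088, 0], 1]
    - [[-3, 4, 34.5], [-0.1, 0.11, 0], 1]

```text
time_s: 1.82
ee_pos: [0.4242, -0.1469, 0.2598]
ee_rot: [178.3, -4.7, 22.3]
ft_force: [1.0, -0.1, -0.1]
finger_gap: 1.0
```

```bash
python3 g.py .47 -.31 .22 -16.5 -10
```

```text
calls 1.11
w [-3.35  4.5  38.56] d [-0.0228  0.1671  0.043 ]
one call: [-3.   4.  34.6] [-0.02   0.15   0.039]
1.8167 [ 0.4242 -0.1469  0.2598] [178.31  -4.73  22.31] [ 0.99 -0.07 -0.1 ] 1.000038863684141
```

Call:
drive_tool:
  steps:
    - [[-0.6, 0.8, 7], [-0.005, 0.035, 0.01], 1]
    - [[-1.2, 1.6, 14], [-0.01, 0.07, 0.02], 1]
    - [[-1.8, 2.4, 21], [-0.014, 0.1, 0.03], 1]
    - [[-2.4, 3.2, 28], [-0.019, 0.135, 0.04], 1]
    - [[-3, 4, 35], [-0.023, 0.167, 0.043], 1]

```text
time_s: 2.23
ee_pos: [0.469, -0.3112, 0.2177]
ee_rot: [179.9, -9.4, -13.3]
ft_force: [-0.0, -0.4, 0.4]
finger_gap: 1.0
```

```bash
python3 g.py .47 -.31 .22 -16.5 -10
python3 - <<'E'
from h import *
from rig import *
c=camera_params("wrist");p,d=grab_frame("wrist");np.savez("w1.npz",p=p,d=d,**c);cv2.imwrite("pics/w1.png",p[:,:,::-1])
for P in([.653,-.376,.0475],[.416,-.306,.045],[.4755,-.3235,.055]):print(proj(c,P,True))
E
```

```text
calls 0.09
w [-0.39  0.63  3.15] d [ 0.001  -0.0014 -0.0022]
2.2333 [ 0.469  -0.3112  0.2177] [179.85  -9.37 -13.3 ] [-0.05 -0.43  0.43] 1.0004768217061486
(np.float64(341.2792962305807), np.float64(53.36737146511126))
(np.float64(327.67584388378043), np.float64(302.74727297452415))
(np.float64(331.68427969993206), np.float64(240.2396623938762))
```

View pics/w1.png

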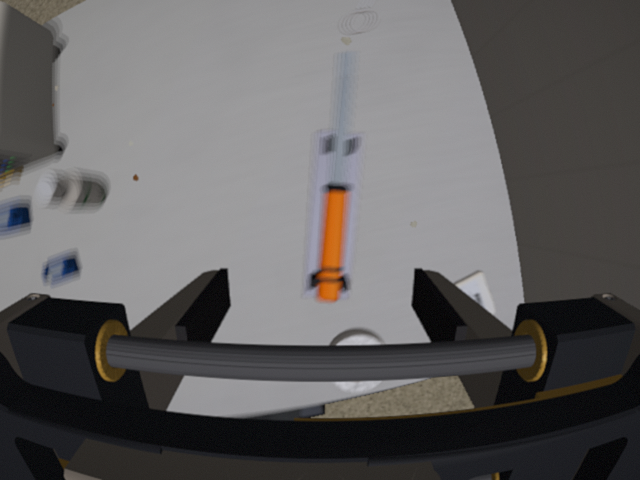

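The wrist view agrees with the prediction to 2–4 px (tip 345,50, tail 327,300). Settle the orientation at a hover pose and look once more, sharp.

```bash
python3 g.py .4685 -.3215 .17 -16.5 -10
```

```text
calls 0.24
w [-0.16  0.5   2.68] d [-0.0075  0.0055  0.0473]
2.2833 [ 0.4695 -0.3158  0.2178] [179.7   -9.49 -13.78] [-3.93 -0.95  0.65] 0.9992018942880404
```

Call:
drive_tool:
  steps:
    - [[-0.1, 0.5, 1.3], [-0.004, 0.003, 0.02], 1]
    - [[-0.2, 0.5, 2.7], [-0.0075, 0.0055, 0.047], 1]
    - [[-0.2, 0.5, 2.7], [-0.0075, 0.0055, 0.047], 1]
    - [[-0.2, 0.5, 2.7], [-0.0075, 0.0055, 0.047], 1]

```text
time_s: 2.62
ee_pos: [0.4675, -0.3202, 0.1687]
ee_rot: [-179.9, -9.8, -16.5]
ft_force: [0.2, -0.6, -0.1]
finger_gap: 1.001
```

```bash
python3 - <<'E'
from g import *
from rig import *
c=camera_params("wrist");p,d=grab_frame("wrist");np.savez("w2.npz",p=p,d=d,**c);cv2.imwrite("pics/w2.png",p[:,:,::-1])
for P in([.653,-.376,.0475],[.416,-.306,.045],[.4755,-.3235,.055]):print(proj(c,P,True))
m=mask(p,(3,150,80),(18,255,255));b,l=blobs(m,60)
z=cv2.morphologyEx(m[120:340,280:380],cv2.MORPH_CLOSE,np.ones((7,7),np.uint8));vv,uu=np.nonzero(z);vv=vv+120;uu=uu+280
P=np.array([onz(c,u,v,.055,True)[:2] for u,v in zip(uu,vv)]);r=cv2.minAreaRect((P*1000).astype(np.float32));print(r,cv2.boxPoints(r).round(1).tolist())
E
python3 g.py .4786 -.3244 .0286 -16.5 -10
```

```text
(np.float64(322.08133066481906), np.float64(33.06514734314564))
(np.float64(322.1019698922303), np.float64(318.8789720319044))
(np.float64(322.09015338145053), np.float64(247.04115091722906))
((468.7281188964844, -318.9207458496094), (21.067445755004883, 102.76312255859375), 73.53567504882812) [[416.5, -314.5], [515.0, -343.6000061035156], [521.0, -323.3999938964844], [422.3999938964844, -294.29998779296875]]
calls 0.71
w [0.01 0.02 0.05] d [-0.0141  0.0003  0.1418]
2.6667 [ 0.4685 -0.3211  0.1707] [179.98  -9.98 -16.45] [-0.33 -0.57  0.42] 0.9999640454897075
```

View pics/w2.png

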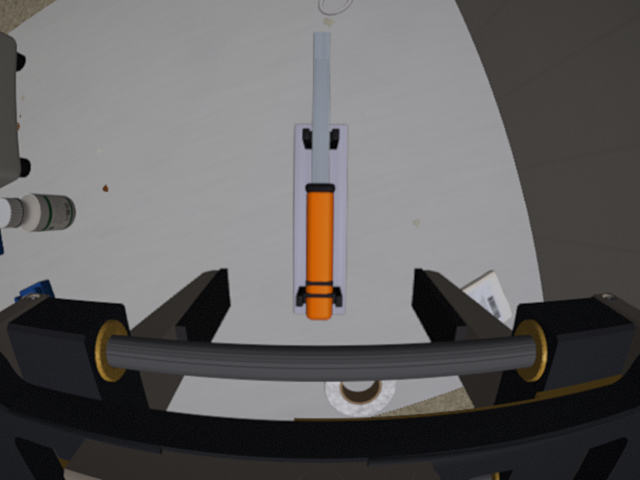

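Sharp view: bar centred at columns 320–321, tip (321,33), tail (320,319), all within about 1 mm. The jaws straddle the grip clear of the forks (302–340, 140 and 297). Descend.

Call:
drive_tool:
  steps:
    - [[0, 0, 0], [-0.004, 0, 0.03], 1]
    - [[0, 0, 0], [-0.008, 0, 0.065], 1]
    - [[0, 0, 0], [-0.011, 0, 0.1], 1]
    - [[0, 0, 0], [-0.014, -0.001, 0.125], 1]
    - [[0, 0, 0], [-0.014, -0.001, 0.142], 1]

```text
time_s: 3.08
ee_pos: [0.4792, -0.3223, 0.0275]
ee_rot: [-180.0, -9.9, -16.4]
ft_force: [0.2, -0.3, 0.1]
finger_gap: 1.002
```

Call:
drive_tool:
  steps:
    - [[0, 0, 0], [0, 0, 0], 1]

```text
time_s: 3.17
ee_pos: [0.4785, -0.3208, 0.0256]
ee_rot: [-179.9, -9.7, -16.3]
ft_force: [-0.9, 1.1, 0.9]
finger_gap: 1.001
```

```bash
python3 g.py .4789 -.3236 .0286 -16.5 -10
```

```text
calls 0.02
w [-0.17  0.26  0.19] d [ 0.0016  0.0025 -0.0028]
3.1667 [ 0.4785 -0.3208  0.0256] [-179.87   -9.74  -16.3 ] [-0.9   1.06  0.94] 1.0007676525733837
```

Call:
drive_tool:
  steps:
    - [[0, 0, 0], [0.001, 0.0025, -0.003], 1]
    - [[0, 0, 0], [0.001, 0.0025, -0.003], 0.3]
    - [[0, 0, 0], [0.001, 0.0025, -0.003], 0.1]
    - [[0, 0, 0], [0.001, 0.0025, -0.003], 0]
    - [[0, 0, 0], [0.001, 0.0025, -0.003], 0]
  newtons: 20

```text
time_s: 3.58
ee_pos: [0.479, -0.3241, 0.0302]
ee_rot: [-179.9, -9.9, -16.3]
ft_force: [-1.0, -0.5, -0.1]
finger_gap: 0.732
```

Call:
drive_tool:
  steps:
    - [[0, 0, 0], [0, 0, 0], 0]
    - [[0, 0, 0], [0, 0, 0], 0]
    - [[0, 0, 0], [0, 0, 0], 0]
  newtons: 50

```text
time_s: 3.83
ee_pos: [0.4791, -0.3242, 0.0305]
ee_rot: [-180.0, -9.9, -16.3]
ft_force: [0.1, -0.8, -0.1]
finger_gap: 0.517
```

Call:
drive_tool:
  steps:
    - [[0, 0, 0], [0, 0, 0], 0]
    - [[0, 0, 0], [0, 0, 0], 0]
    - [[0, 0, 0], [0, 0, 0], 0]

```text
time_s: 4.08
ee_pos: [0.479, -0.3242, 0.0304]
ee_rot: [-180.0, -9.9, -16.3]
ft_force: [-0.4, -0.3, 0.4]
finger_gap: 0.298
```

```bash
python3 g.py .4789 -.3236 .0286 -16.5 -10;  python3 - <<'E'
from g import *
from rig import *
import json
s=read_state();json.dump({k:np.array(s[k]).tolist() for k in("ee_pos","ee_rot","ft_force","ft_torque")},open("grasp.json","w"));print(s["ft_force"],s["ft_torque"])
c=camera_params("wrist");p,d=grab_frame("wrist");np.savez("w3.npz",p=p,d=d,**c);cv2.imwrite("pics/w3.png",p[:,:,::-1])
for P in([.653,-.376,.0475],[.416,-.306,.045],[.521,-.3375,.055]):print(proj(c,P,True))
E
```

```text
calls 0.01
w [-0.08  0.12  0.21] d [-0.0006 -0.0006  0.0017]
4.0833 [ 0.479  -0.3242  0.0304] [-179.95   -9.88  -16.29] [-0.44 -0.32  0.4 ] 0.2977088573196255
[-0.44408843 -0.3155344   0.39652411] [0.0603577  0.24279973 0.03108107]
(np.float64(322.53018113325567), np.float64(-58.442518599171876))
(np.float64(320.96021254256533), np.float64(417.4677287071252))
(np.float64(323.0123272277108), np.float64(193.46444879189426))
```

View pics/w3.png

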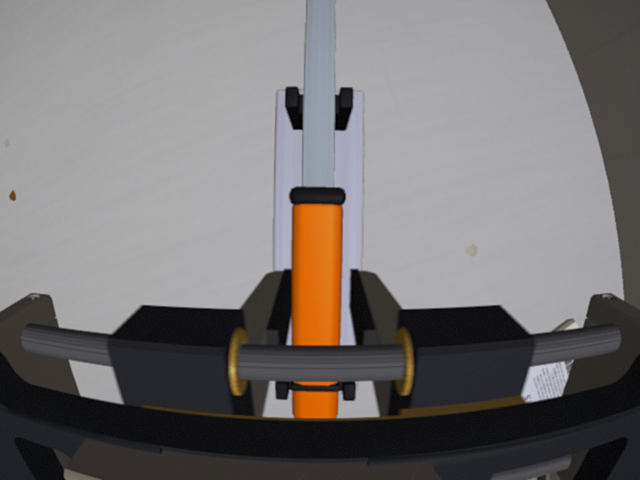

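Call:
drive_tool:
  steps:
    - [[0, 0, 0], [0, 0, 0], 0]
    - [[0, 0, 0], [0, 0, 0], 0]
    - [[0, 0, 0], [0, 0, 0], 0]
    - [[0, 0, 0], [0, 0, 0], 0]
  newtons: 50

```text
time_s: 4.47
ee_pos: [0.479, -0.3239, 0.0303]
ee_rot: [-179.9, -9.9, -16.3]
ft_force: [-0.2, 0.3, 0.6]
finger_gap: 0.235
```

Run:
```python
from g import *
from rig import *
import json
s=read_state();json.dump({k:np.array(s[k]).tolist() for k in("ee_pos","ee_rot","ft_force","ft_torque")},open("grasp.json","w"));print(s)
```

```text
{'time_s': 4.4667, 'qpos': array([-49.12344144,  15.4145534 , 107.50729659,   7.14983901,
        49.03408084,  52.84999876]), 'dq': array([-0.00252553,  0.06089631,  0.0771342 ,  0.07965178,  0.07874389,
       -0.06303396]), 'joint_efforts': array([-5.62135521e-01, -3.72496748e+01, -2.70496416e+01,  1.27323666e-01,
       -8.18221550e-01, -2.78336898e-02]), 'ee_pos': array([ 0.47896962, -0.32392591,  0.03033233]), 'ee_rot': array([-179.9214059 ,   -9.8587183 ,  -16.29167772]), 'ft_force': array([-0.18299181,  0.31452018,  0.58933618]), 'ft_torque': array([0.26386903, 0.15988638, 0.04328759]), 'finger_gap': 0.23477289965140669}
```

Gripped: gap 0.235, about 21.6 mm, against the 22 mm grip. Now a bar-frame helper, then lift.

```bash
cat > b.py <<'E'
import sys,json
from g import *
G=json.load(open("grasp.json"))
B0=np.array([.4757,-.3230,.045]);RB0=R.from_euler("z",-16.4,degrees=True)
RG=R.from_euler("xyz",G["ee_rot"],degrees=True)
RTB=RG.inv()*RB0; pTB=RG.inv().apply(B0-np.array(G["ee_pos"]))  # bar in tool
TIP=np.array([.185,0,0])
def bar_now(s=None):
    s=s or read_state();r=R.from_euler("xyz",s["ee_rot"],degrees=True)
    rb=r*RTB;p=r.apply(pTB)+s["ee_pos"];return p,p+rb.apply(TIP),rb
def goal_tip(tip,yaw,pitch):
    rb=R.from_euler("zy",[[yaw,pitch]],degrees=True)[0] if False else R.from_euler("z",yaw,degrees=True)*R.from_euler("y",pitch,degrees=True)
    p=np.array(tip)-rb.apply(TIP);rt=rb*RTB.inv();return p-rt.apply(pTB),rt
def show(tip,yaw,pitch):
    p,rt=goal_tip(tip,yaw,pitch);w,d=delta(p,rt)
    n=max(np.linalg.norm(w)/35,np.linalg.norm(d)/.2);print("calls",n.round(2),"w",w.round(2),"d",d.round(4))
    if n>1:print("one call:",(w/n).round(1),(d/n).round(3))
    s=read_state();g,t,rb=bar_now(s);e=rb.as_euler("zyx",degrees=True)
    print("t",s["time_s"],"TCPgoal",p.round(4),"bar grip",g.round(4),"tip",t.round(4),"yaw,pitch,roll",e.round(2),"F",s["ft_force"].round(2))
if __name__=="__main__":
    a=list(map(float,sys.argv[1:6]));show(a[:3],a[3],a[4])
E
python3 b.py .653 -.3752 .15 -16.4 0;python3 b.py .58 -.3 .16 -10 0
```

```text
calls 0.53 w [ 0. -0.  0.] d [ 1.780e-02 -1.000e-04 -1.035e-01]
t 4.4667 TCPgoal [ 0.4788 -0.3239  0.1353] bar grip [ 0.4757 -0.323   0.045 ] tip [ 0.6532 -0.3752  0.045 ] yaw,pitch,roll [-16.4   0.   -0. ] F [-0.18  0.31  0.59]
calls 0.75 w [ 1.1  -0.01 -6.31] d [-0.0692 -0.0316 -0.1287]
t 4.4667 TCPgoal [ 0.4012 -0.2684  0.1453] bar grip [ 0.4757 -0.323   0.045 ] tip [ 0.6532 -0.3752  0.045 ] yaw,pitch,roll [-16.4   0.   -0. ] F [-0.18  0.31  0.59]
```

Call:
drive_tool:
  steps:
    - [[0, 0, 0], [0.002, 0, -0.01], 0]
    - [[0, 0, 0], [0.005, 0, -0.03], 0]
    - [[0, 0, 0], [0.009, 0, -0.055], 0]
    - [[0, 0, 0], [0.014, 0, -0.08], 0]
    - [[0, 0, 0], [0.018, 0, -0.105], 0]

```text
time_s: 4.88
ee_pos: [0.4783, -0.3237, 0.1381]
ee_rot: [-179.9, -9.8, -16.3]
ft_force: [1.0, -0.5, -2.4]
finger_gap: 0.235
```

```bash
python3 b.py .58 -.26 .17 -10 0
```

```text
calls 0.62 w [ 1.09  0.04 -6.31] d [-0.0963 -0.0699 -0.0341]
t 4.8833 TCPgoal [ 0.4012 -0.2284  0.1553] bar grip [ 0.475  -0.3228  0.1527] tip [ 0.6525 -0.375   0.1526] yaw,pitch,roll [-16.4    0.05   0.02] F [ 0.99 -0.45 -2.42]
```

Call:
drive_tool:
  steps:
    - [[0.2, 0, -1.2], [-0.02, -0.014, -0.007], 0]
    - [[0.4, 0, -2.5], [-0.04, -0.028, -0.014], 0]
    - [[0.6, 0, -3.8], [-0.06, -0.042, -0.021], 0]
    - [[0.8, 0, -5], [-0.08, -0.056, -0.028], 0]
    - [[1, 0, -6.3], [-0.096, -0.07, -0.034], 0]

```text
time_s: 5.3
ee_pos: [0.4, -0.2272, 0.1553]
ee_rot: [-180.0, -9.7, -9.8]
ft_force: [0.0, 0.5, -2.3]
finger_gap: 0.233
```

```bash
python3 b.py .545 .09 .17 -3 0
```

```text
calls 1.64 w [ 1.26  0.11 -6.85] d [-0.0904 -0.3157 -0.0155]
one call: [ 0.8  0.1 -4.2] [-0.055 -0.192 -0.009]
t 5.3 TCPgoal [0.3636 0.0995 0.1553] bar grip [ 0.3967 -0.2266  0.17  ] tip [ 0.5789 -0.2586  0.1696] yaw,pitch,roll [-9.97  0.13 -0.05] F [ 0.05  0.5  -2.32]
```

Call:
drive_tool:
  steps:
    - [[0.2, 0, -0.8], [-0.012, -0.035, -0.002], 0]
    - [[0.3, 0, -1.7], [-0.023, -0.074, -0.004], 0]
    - [[0.5, 0, -2.5], [-0.034, -0.112, -0.006], 0]
    - [[0.7, 0, -3.4], [-0.045, -0.151, -0.008], 0]
    - [[0.8, 0.1, -4.2], [-0.055, -0.19, -0.009], 0]

```text
time_s: 5.72
ee_pos: [0.3767, -0.0291, 0.1552]
ee_rot: [-179.9, -9.9, -5.6]
ft_force: [1.8, 0.8, -2.6]
finger_gap: 0.237
```

```bash
python3 b.py .545 .09 .17 -3 0
```

```text
calls 0.65 w [ 0.5  -0.03 -2.7 ] d [-0.0252 -0.1268 -0.0044]
t 5.7167 TCPgoal [0.3636 0.0995 0.1553] bar grip [ 0.3733 -0.0288  0.1698] tip [ 0.5574 -0.0474  0.1699] yaw,pitch,roll [-5.75 -0.03 -0.03] F [ 1.77  0.83 -2.59]
```

Call:
drive_tool:
  steps:
    - [[0.1, 0, -0.6], [-0.006, -0.03, -0.001], 0]
    - [[0.2, 0, -1.2], [-0.012, -0.06, -0.002], 0]
    - [[0.3, 0, -1.8], [-0.018, -0.09, -0.003], 0]
    - [[0.5, 0, -2.7], [-0.025, -0.127, -0.004], 0]
    - [[0.5, 0, -2.7], [-0.025, -0.127, -0.004], 0]

```text
time_s: 6.13
ee_pos: [0.3619, 0.1059, 0.1549]
ee_rot: [-179.8, -9.8, -2.3]
ft_force: [0.6, -0.8, -1.8]
finger_gap: 0.235
```

Call:
drive_tool:
  steps:
    - [[0, 0, 0], [0, 0, 0], 0]
    - [[0, 0, 0], [0, 0, 0], 0]

```text
time_s: 6.3
ee_pos: [0.3614, 0.1063, 0.1548]
ee_rot: [-179.8, -9.8, -2.2]
ft_force: [-1.1, 0.1, -1.9]
finger_gap: 0.238
```

```bash
python3 b.py .545 .09 .17 -3 0
python3 - <<'E'
from h import *
from rig import *
c=camera_params("wrist");p,d=grab_frame("wrist");np.savez("w4.npz",p=p,d=d,**c);cv2.imwrite("pics/w4.png",p[:,:,::-1])
E
```

```text
calls 0.04 w [-0.28  0.05  0.68] d [ 0.0026  0.0067 -0.0001]
t 6.3 TCPgoal [0.3636 0.0995 0.1553] bar grip [0.358  0.1064 0.1695] tip [0.5429 0.099  0.1694] yaw,pitch,roll [-2.28  0.04  0.16] F [-1.11  0.15 -1.88]
```

View pics/w4.png

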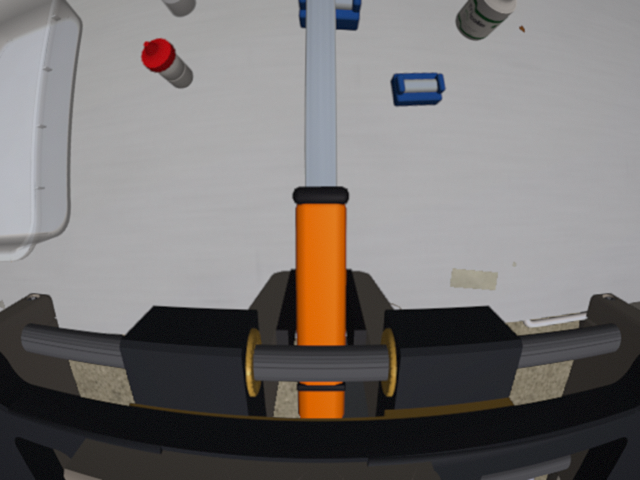

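Wrist view: the fulcrum is at (330,12), half hidden by the bar, and the look-alike at (418,88). I tilt the nose up and step sideways to see the ridge and slot.

```bash
python3 b.py .535 .035 .24 -3 -23
```

```text
calls 0.66 w [-0.39 23.03  0.47] d [0.0144 0.0614 0.0016]
t 6.35 TCPgoal [0.3738 0.0435 0.1555] bar grip [0.3584 0.1055 0.1696] tip [0.5432 0.0977 0.1695] yaw,pitch,roll [-2.41  0.03  0.14] F [-0.17 -0.02 -2.72]
```

Call:
drive_tool:
  steps:
    - [[0, 6, 0], [0.004, 0.02, 0], 0]
    - [[0, 12, 0], [0.008, 0.04, 0], 0]
    - [[-0.2, 18, 0.3], [0.011, 0.055, 0], 0]
    - [[-0.4, 23, 0.5], [0.0144, 0.061, 0.001], 0]
    - [[-0.4, 23, 0.5], [0.0144, 0.061, 0.001], 0]

```text
time_s: 6.77
ee_pos: [0.3939, 0.0474, 0.1479]
ee_rot: [179.7, -31.7, -3.3]
ft_force: [-0.9, 1.0, -1.4]
finger_gap: 0.233
```

Call:
drive_tool:
  steps:
    - [[0, 0, 0], [0, 0, 0], 0]
    - [[0, 0, 0], [0, 0, 0], 0]

```text
time_s: 6.93
ee_pos: [0.3937, 0.0464, 0.1484]
ee_rot: [179.7, -31.7, -3.4]
ft_force: [-0.0, 0.2, -1.8]
finger_gap: 0.235
```

```bash
python3 b.py .535 .035 .24 -3 -23
python3 - <<'E'
from h import *
from rig import *
c=camera_params("wrist");p,d=grab_frame("wrist");np.savez("w5.npz",p=p,d=d,**c);cv2.imwrite("pics/w5.png",p[:,:,::-1])
E
```

```text
calls 0.11 w [ 0.61  1.18 -0.46] d [-0.013   0.0042 -0.0164]
t 6.9333 TCPgoal [0.3738 0.0435 0.1555] bar grip [0.3851 0.047  0.1608] tip [0.5565 0.0362 0.2295] yaw,pitch,roll [ -4.   -21.76  -1.75] F [-0.04  0.16 -1.8 ]
```

View pics/w5.png

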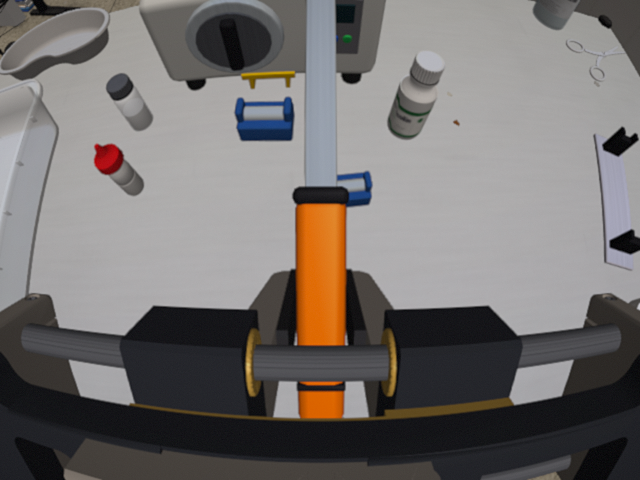

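Good view: fulcrum block with ridge (264,113), yellow slot (268,76). Crop and measure.

Run:
```python
from h import *
f=load("w5.npz");p=f["p"];crop(p,150,50,240,110,3,"pics/w5c.png")
d=f["d"];o,M=cam(f)
print(d[100:130:5,264])
```

```text
[0.39450562 0.36043707 0.350954   0.35235444 0.35549438 0.35305476]
```

View pics/w5c.png

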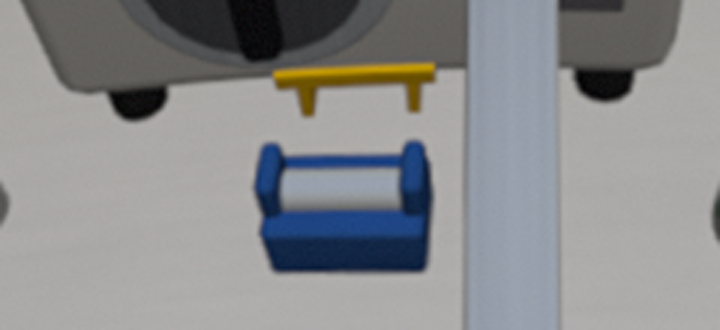

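Run:
```python
from h import *
f=load("w5.npz");d=f["d"]
def P(x,y,z):return onz(f,150+x/3,50+y/3,z,True).round(4)
def D(x,y):
    u,v=150+x/3,50+y/3;w=d[int(round(v)),int(round(u))];o,M=cam(f);o,r=ray(f,u,v,True);rl=M.T@r;return (o+r*w/rl[2]).round(4)
for n,x,y,z in(("face edge L",85,91,.025),("face edge R",655,66,.025),("yellow bot L",276,84,.025),("yellow bot R",434,78,.025),("leg L tip",308,115,.012),("leg R tip",414,110,.012),
 ("ridge L",281,187,.033),("ridge R",401,185,.033),("cheek L mid",268,178,.042),("cheek R mid",413,175,.042),("cheek L back top",269,146,.042),("cheek R back",412,143,.042),
 ("base front L",275,270,.0),("base front R",423,270,0.0),("base front topL",264,236,.02),("topR",428,234,.02)):
    print(n,P(x,y,z),"depth",D(x,y))
print(D(281,205),D(340,172),D(340,187),D(340,205))
```

```text
face edge L [0.6575 0.1926 0.025 ] depth [0.6501 0.1891 0.0325]
face edge R [ 0.647  -0.0221  0.025 ] depth [ 6.701e-01 -2.780e-02  4.000e-04]
yellow bot L [0.6481 0.1168 0.025 ] depth [0.6416 0.1153 0.0319]
yellow bot R [0.6446 0.0588 0.025 ] depth [0.6401 0.0587 0.0298]
leg L tip [0.6425 0.1066 0.012 ] depth [0.6437 0.1069 0.0106]
leg R tip [0.6408 0.067  0.012 ] depth [0.6423 0.0671 0.0102]
ridge L [0.5924 0.1109 0.033 ] depth [0.5921 0.1108 0.0334]
ridge R [0.5891 0.0707 0.033 ] depth [0.5817 0.07   0.0427]
cheek L mid [0.5897 0.1135 0.042 ] depth [0.5885 0.1132 0.0435]
cheek R mid [0.586  0.0661 0.042 ] depth [0.585  0.066  0.0432]
cheek L back top [0.6035 0.1139 0.042 ] depth [0.6028 0.1137 0.0429]
cheek R back [0.5996 0.0662 0.042 ] depth [0.5981 0.0661 0.0439]
base front L [0.5809 0.1184 0.    ] depth [0.5777 0.1174 0.0049]
base front R [0.5762 0.0658 0.    ] depth [0.5758 0.0658 0.0006]
base front topL [0.582  0.1186 0.02  ] depth [0.5787 0.1176 0.0246]
topR [0.5775 0.0628 0.02  ] depth [0.5847 0.0633 0.0097]
[0.5878 0.1114 0.0291] [0.5954 0.0908 0.0345] [0.5891 0.0907 0.0345] [0.5846 0.0912 0.0304]
```

Measured: ridge mid (0.592,0.0905,~0.034), cheeks at 42–43 mm, slot mouth (0.643,0.087), ridge-to-face about 50 mm, yaw about -3.7°. These fit the given sizes. Chosen bar pitch is 22° nose-down, with approach pose A behind the ridge.

```bash
python3 b.py .562 .0924 .13 -3.7 22
```

```text
calls 1.25 w [  0.35 -43.91   0.16] d [ 0.011  -0.0563 -0.035 ]
one call: [  0.3 -35.    0.1] [ 0.009 -0.045 -0.028]
t 6.9833 TCPgoal [0.3885 0.1037 0.1844] bar grip [0.3855 0.0474 0.1614] tip [0.5569 0.0367 0.2305] yaw,pitch,roll [ -3.94 -21.84  -1.74] F [-0.05 -0.77 -1.26]
```

Call:
drive_tool:
  steps:
    - [[0, -7, 0], [0.002, -0.01, -0.006], 0]
    - [[0, -14, 0], [0.004, -0.02, -0.012], 0]
    - [[0, -21, 0], [0.006, -0.03, -0.018], 0]
    - [[0, -28, 0], [0.008, -0.04, -0.024], 0]
    - [[0.3, -35, 0], [0.009, -0.05, -0.03], 0]

```text
time_s: 7.4
ee_pos: [0.3912, 0.0983, 0.1821]
ee_rot: [180.0, 2.3, -3.4]
ft_force: [-0.4, -0.9, -1.0]
finger_gap: 0.235
```

```bash
python3 b.py .562 .0924 .13 -3.7 22
```

```text
calls 0.28 w [ 0.19 -9.83  0.24] d [-0.0031 -0.0052 -0.0022]
t 7.4 TCPgoal [0.3885 0.1037 0.1844] bar grip [0.391  0.0983 0.1971] tip [0.5715 0.0873 0.1581] yaw,pitch,roll [-3.54 12.15  0.6 ] F [-0.39 -0.91 -0.98]
```

Call:
drive_tool:
  steps:
    - [[0, -5, 0], [-0.0015, -0.0026, -0.001], 0]
    - [[0.2, -9.8, 0.2], [-0.003, -0.005, -0.002], 0]
    - [[0.2, -9.8, 0.2], [-0.003, -0.005, -0.002], 0]

```text
time_s: 7.65
ee_pos: [0.3914, 0.1037, 0.1848]
ee_rot: [-179.9, 12.2, -3.5]
ft_force: [0.3, -0.5, -2.4]
finger_gap: 0.237
```

```bash
python3 b.py .622 .0886 .037 -3.7 22
```

```text
calls 0.55 w [0.01 0.04 0.08] d [0.0757 0.0005 0.0792]
t 7.65 TCPgoal [0.4485 0.0999 0.0914] bar grip [0.3937 0.1035 0.1997] tip [0.5648 0.0927 0.1303] yaw,pitch,roll [-3.91 22.    1.47] F [ 0.26 -0.51 -2.36]
```

```bash
sed -i 's/as_euler("zyx"/as_euler("ZYX"/' b.py
```

Call:
drive_tool:
  steps:
    - [[0, 0, 0], [0.02, 0, 0.02], 0]
    - [[0, 0, 0], [0.04, 0, 0.04], 0]
    - [[0, 0, 0], [0.06, 0, 0.06], 0]
    - [[0, 0, 0], [0.075, 0, 0.078], 0]
    - [[0, 0, 0], [0.075, 0, 0.078], 0]

```text
time_s: 8.07
ee_pos: [0.4473, 0.1002, 0.0901]
ee_rot: [-179.9, 12.3, -3.5]
ft_force: [-1.7, 0.1, -2.4]
finger_gap: 0.233
```

```bash
python3 b.py .632 .0879 .033 -3.7 22;  python3 - <<'E'
from h import *
from rig import *
for n in("side","wrist"):
    c=camera_params(n);p,d=grab_frame(n);np.savez(n+"6.npz",p=p,d=d,**c);cv2.imwrite(f"pics/{n}6.png",p[:,:,::-1])
    if n=="side":crop(p,200,180,130,110,6,"pics/side6c.png")
E
```

```text
calls 0.06 w [0.03 0.2  0.08] d [0.0115 0.0004 0.0002]
t 8.0667 TCPgoal [0.4585 0.0992 0.0874] bar grip [0.4497 0.1    0.105 ] tip [0.6206 0.0892 0.0351] yaw,pitch,roll [-3.62e+00  2.22e+01 -1.00e-02] F [-1.73  0.14 -2.45]
```

View pics/wrist6.png

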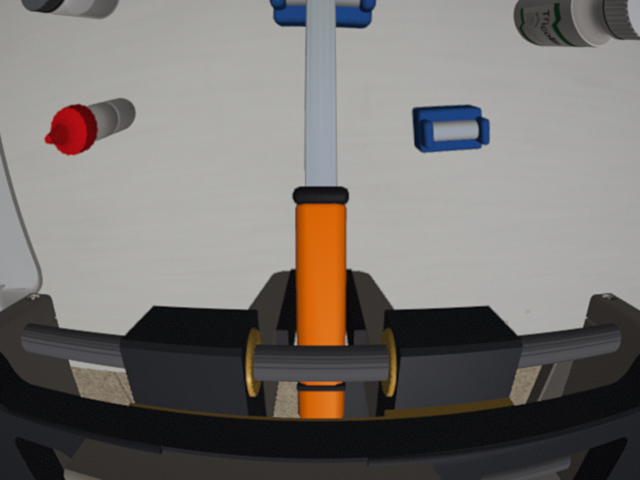

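View pics/side6c.png

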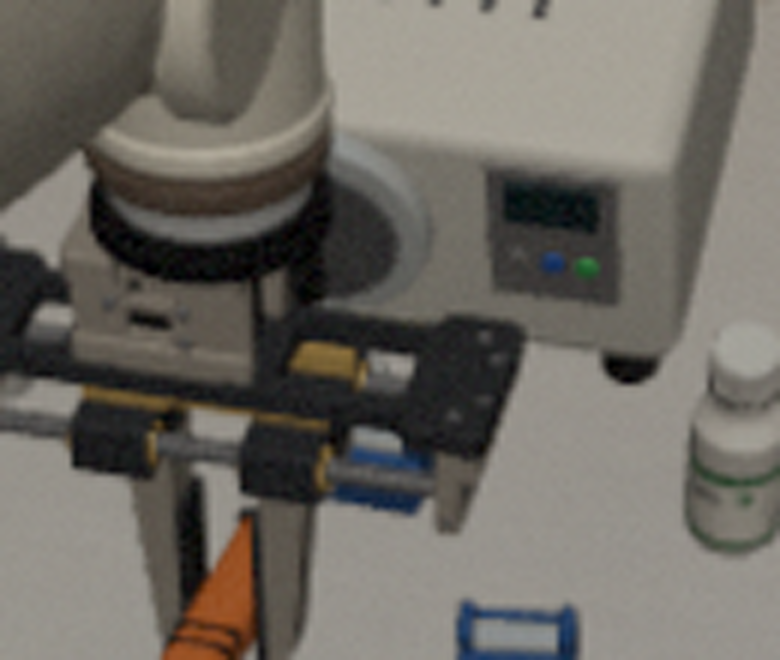

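The wrist view shows the block (274–375, row 12) centred under the bar (col 321) and square to it. Go forward to just short of the face, then feel down for the ridge.

```bash
python3 b.py .637 .0876 .0248 -3.7 22
```

```text
calls 0.11 w [0.02 0.01 0.1 ] d [0.0183 0.0007 0.0106]
t 8.1667 TCPgoal [0.4635 0.0989 0.0792] bar grip [0.4503 0.1003 0.1083] tip [0.6214 0.0895 0.039 ] yaw,pitch,roll [-3.6  22.01  0.  ] F [-0.46 -0.46 -1.6 ]
```

Call:
drive_tool:
  steps:
    - [[0, 0, 0.1], [0.009, 0.0003, 0.005], 0]
    - [[0, 0, 0.1], [0.018, 0.0007, 0.0105], 0]
    - [[0, 0, 0.1], [0.018, 0.0007, 0.0105], 0]
    - [[0, 0, 0.1], [0.018, 0.0007, 0.0105], 0]

```text
time_s: 8.5
ee_pos: [0.4637, 0.0989, 0.0811]
ee_rot: [-179.9, 12.0, -3.6]
ft_force: [-0.8, 0.2, -1.2]
finger_gap: 0.233
```

```bash
python3 b.py .637 .0876 .0208 -3.7 22
```

```text
calls 0.03 w [ 0.02 -0.13  0.01] d [0.001  0.0001 0.0058]
t 8.5 TCPgoal [0.4635 0.0989 0.0752] bar grip [0.466  0.0988 0.096 ] tip [0.6373 0.0877 0.0271] yaw,pitch,roll [-3.690e+00  2.187e+01 -2.000e-02] F [-0.78  0.16 -1.15]
```

Call:
drive_tool:
  steps:
    - [[0, 0, 0], [0.0004, 0, 0.002], 0]
    - [[0, 0, 0], [0.0008, 0, 0.004], 0]
    - [[0, 0, 0], [0.0008, 0, 0.004], 0]
    - [[0, 0, 0], [0.0008, 0, 0.004], 0]

```text
time_s: 8.83
ee_pos: [0.4634, 0.099, 0.0773]
ee_rot: [-179.9, 12.0, -3.6]
ft_force: [-0.4, 0.1, -1.9]
finger_gap: 0.233
```

```bash
python3 b.py .637 .0876 .0208 -3.7 22
```

```text
calls 0.01 w [ 0.02 -0.14  0.02] d [0.0005 0.0002 0.002 ]
t 8.8333 TCPgoal [0.4635 0.0989 0.0752] bar grip [0.4657 0.0988 0.0922] tip [0.637  0.0878 0.0233] yaw,pitch,roll [-3.680e+00  2.186e+01 -2.000e-02] F [-0.43  0.14 -1.92]
```

Now 1 mm at a time.

Call:
drive_tool:
  steps:
    - [[0, 0, 0], [0.0002, 0, 0.001], 0]
    - [[0, 0, 0], [0.0002, 0, 0.001], 0]
    - [[0, 0, 0], [0.0002, 0, 0.001], 0]

```text
time_s: 9.08
ee_pos: [0.4633, 0.099, 0.0762]
ee_rot: [-179.9, 12.0, -3.6]
ft_force: [0.1, 0.4, -2.3]
finger_gap: 0.235
```

Call:
drive_tool:
  steps:
    - [[0, 0, 0], [0.0002, 0, 0.001], 0]
    - [[0, 0, 0], [0.0002, 0, 0.001], 0]
    - [[0, 0, 0], [0.0002, 0, 0.001], 0]

```text
time_s: 9.33
ee_pos: [0.4635, 0.099, 0.0753]
ee_rot: [-179.9, 12.0, -3.6]
ft_force: [0.2, -0.2, -0.6]
finger_gap: 0.238
```

Call:
drive_tool:
  steps:
    - [[0, 0, 0], [0.0002, 0, 0.001], 0]
    - [[0, 0, 0], [0.0002, 0, 0.001], 0]
    - [[0, 0, 0], [0.0002, 0, 0.001], 0]

```text
time_s: 9.58
ee_pos: [0.4639, 0.099, 0.0745]
ee_rot: [-179.9, 11.9, -3.6]
ft_force: [0.7, 0.3, 0.7]
finger_gap: 0.233
```

```bash
python3 b.py .637 .0876 .0208 -3.7 22
```

```text
calls 0.01 w [ 0.02 -0.2   0.02] d [-0.0005  0.0001 -0.0006]
t 9.5833 TCPgoal [0.4635 0.0989 0.0752] bar grip [0.4662 0.0988 0.0894] tip [0.6376 0.0878 0.0207] yaw,pitch,roll [-3.69e+00  2.18e+01 -2.00e-02] F [0.71 0.33 0.67]
```

Ridge contact came at bar-tip z ≈ 20.8 mm, predicted 20.7, so heights check out. Ease off 1 mm and slide in along the bar axis.

Call:
drive_tool:
  steps:
    - [[0, 0, 0], [-0.0002, 0, -0.001], 0]
    - [[0, 0, 0], [0.002, 0, -0.0006], 0]
    - [[0, 0, 0], [0.0047, 0, -0.0001], 0]
    - [[0, 0, 0], [0.0047, 0, -0.0001], 0]
    - [[0, 0, 0], [0.0047, 0, -0.0001], 0]

```text
time_s: 10.0
ee_pos: [0.4686, 0.0986, 0.0735]
ee_rot: [-179.9, 11.9, -3.6]
ft_force: [0.2, 0.0, -2.7]
finger_gap: 0.232
```

Call:
drive_tool:
  steps:
    - [[0, 0, 0], [0.001, 0, 0.0002], 0]
    - [[0, 0, 0], [0.002, 0, 0.0004], 0]
    - [[0, 0, 0], [0.003, 0, 0.0005], 0]
    - [[0, 0, 0], [0.003, 0, 0.0005], 0]
    - [[0, 0, 0], [0.003, 0, 0.0005], 0]

```text
time_s: 10.42
ee_pos: [0.4715, 0.0985, 0.0723]
ee_rot: [-179.9, 11.9, -3.6]
ft_force: [1.1, -0.6, -2.3]
finger_gap: 0.236
```

Call:
drive_tool:
  steps:
    - [[0, 0, 0], [0.001, 0, 0.0002], 0]
    - [[0, 0, 0], [0.002, 0, 0.0004], 0]
    - [[0, 0, 0], [0.003, 0, 0.0005], 0]
    - [[0, 0, 0], [0.003, 0, 0.0005], 0]
    - [[0, 0, 0], [0.003, 0, 0.0005], 0]

```text
time_s: 10.83
ee_pos: [0.4744, 0.0983, 0.0711]
ee_rot: [-179.9, 11.9, -3.6]
ft_force: [0.7, 0.4, -1.8]
finger_gap: 0.236
```

```bash
python3 b.py .655 .0865 .0136 -3.7 22;python3 - <<'E'
from h import *
from rig import *
for n in("side","wrist"):
    c=camera_params(n);p,d=grab_frame(n);np.savez(n+"7.npz",p=p,d=d,**c);cv2.imwrite(f"pics/{n}7.png",p[:,:,::-1])
    if n=="side":crop(p,200,180,130,110,6,"pics/side7c.png")
E
```

```text
calls 0.04 w [ 0.02 -0.21  0.01] d [0.0076 0.0001 0.0016]
t 10.8333 TCPgoal [0.4815 0.0978 0.068 ] bar grip [0.4767 0.0981 0.086 ] tip [0.6481 0.0871 0.0173] yaw,pitch,roll [-3.690e+00  2.179e+01 -2.000e-02] F [ 0.72  0.45 -1.77]
```

Call:
drive_tool:
  steps:
    - [[0, 0, 0], [0.001, 0, 0.0002], 0]
    - [[0, 0, 0], [0.002, 0, 0.0004], 0]
    - [[0, 0, 0], [0.003, 0, 0.0005], 0]
    - [[0, 0, 0], [0.003, 0, 0.0005], 0]

```text
time_s: 11.27
ee_pos: [0.4774, 0.0981, 0.07]
ee_rot: [-179.9, 11.9, -3.6]
ft_force: [0.6, 0.9, -1.9]
finger_gap: 0.235
```

Call:
drive_tool:
  steps:
    - [[0, 0, 0], [0.001, 0, 0.0002], 0]
    - [[0, 0, 0], [0.002, 0, 0.0004], 0]
    - [[0, 0, 0], [0.002, 0, 0.0004], 0]
    - [[0, 0, 0], [0.002, 0, 0.0004], 0]

```text
time_s: 11.6
ee_pos: [0.4794, 0.098, 0.0691]
ee_rot: [-179.9, 11.9, -3.6]
ft_force: [0.0, -0.0, -0.9]
finger_gap: 0.236
```

Call:
drive_tool:
  steps:
    - [[0, 0, 0], [0.0005, 0, 0.0001], 0]
    - [[0, 0, 0], [0.001, 0, 0.0002], 0]
    - [[0, 0, 0], [0.001, 0, 0.0002], 0]

```text
time_s: 11.85
ee_pos: [0.4804, 0.0979, 0.0687]
ee_rot: [-179.9, 11.9, -3.6]
ft_force: [-0.2, -0.6, -1.5]
finger_gap: 0.233
```

Call:
drive_tool:
  steps:
    - [[0, 0, 0], [0.0005, 0, 0.0001], 0]
    - [[0, 0, 0], [0.001, 0, 0.0002], 0]
    - [[0, 0, 0], [0.001, 0, 0.0002], 0]

```text
time_s: 12.1
ee_pos: [0.4814, 0.0978, 0.0683]
ee_rot: [-179.9, 11.9, -3.6]
ft_force: [-0.0, -0.1, -2.0]
finger_gap: 0.232
```

```bash
python3 b.py .655 .0865 .0136 -3.7 22
```

```text
calls 0.01 w [ 0.02 -0.22  0.01] d [0.0002 0.0001 0.0002]
t 12.1 TCPgoal [0.4815 0.0978 0.068 ] bar grip [0.4836 0.0977 0.0832] tip [0.6551 0.0866 0.0145] yaw,pitch,roll [-3.690e+00  2.178e+01 -2.000e-02] F [-0.04 -0.07 -2.04]
```

Call:
drive_tool:
  steps:
    - [[0, 0, 0], [0.0005, 0, 0.0001], 0]
    - [[0, 0, 0], [0.001, 0, 0.0002], 0]
    - [[0, 0, 0], [0.001, 0, 0.0002], 0]

```text
time_s: 12.35
ee_pos: [0.4824, 0.0977, 0.0678]
ee_rot: [-179.9, 11.9, -3.6]
ft_force: [-0.9, -0.0, -1.9]
finger_gap: 0.236
```

Call:
drive_tool:
  steps:
    - [[0, 0, 0], [0.0005, 0, 0.0001], 0]
    - [[0, 0, 0], [0.001, 0, 0.0002], 0]
    - [[0, 0, 0], [0.001, 0, 0.0002], 0]

```text
time_s: 12.6
ee_pos: [0.4834, 0.0977, 0.0674]
ee_rot: [-179.9, 11.9, -3.6]
ft_force: [-0.4, 0.5, -2.6]
finger_gap: 0.236
```

Call:
drive_tool:
  steps:
    - [[0, 0, 0], [0.0005, 0, 0.0001], 0]
    - [[0, 0, 0], [0.001, 0, 0.0002], 0]
    - [[0, 0, 0], [0.001, 0, 0.0002], 0]

```text
time_s: 12.85
ee_pos: [0.4845, 0.0976, 0.067]
ee_rot: [-179.9, 11.9, -3.6]
ft_force: [0.5, 1.0, -1.6]
finger_gap: 0.236
```

Call:
drive_tool:
  steps:
    - [[0, 0, 0], [0.0005, 0, 0.0001], 0]
    - [[0, 0, 0], [0.001, 0, 0.0002], 0]
    - [[0, 0, 0], [0.001, 0, 0.0002], 0]

```text
time_s: 13.1
ee_pos: [0.4855, 0.0976, 0.0665]
ee_rot: [-179.9, 11.9, -3.6]
ft_force: [0.6, -0.7, -2.1]
finger_gap: 0.237
```

Call:
drive_tool:
  steps:
    - [[0, 0, 0], [0.0005, 0, 0.0001], 0]
    - [[0, 0, 0], [0.001, 0, 0.0002], 0]
    - [[0, 0, 0], [0.001, 0, 0.0002], 0]

```text
time_s: 13.35
ee_pos: [0.4865, 0.0975, 0.0661]
ee_rot: [-179.9, 11.9, -3.6]
ft_force: [-0.3, 0.2, -0.9]
finger_gap: 0.235
```

Call:
drive_tool:
  steps:
    - [[0, 0, 0], [0.0005, 0, 0.0001], 0]
    - [[0, 0, 0], [0.001, 0, 0.0002], 0]
    - [[0, 0, 0], [0.001, 0, 0.0002], 0]

```text
time_s: 13.6
ee_pos: [0.4867, 0.0975, 0.0658]
ee_rot: [-179.9, 12.0, -3.6]
ft_force: [-4.0, 0.4, 2.6]
finger_gap: 0.234
```

Contact: Fx -4 N and the motion stopped at tip x ≈ 0.660, about 17 mm in. A gentle confirming 0.3 mm follows.

Call:
drive_tool:
  steps:
    - [[0, 0, 0], [0.0006, 0, -0.0001], 0]
    - [[0, 0, 0], [0.0006, 0, -0.0001], 0]

```text
time_s: 13.77
ee_pos: [0.4867, 0.0975, 0.0658]
ee_rot: [-179.9, 12.1, -3.6]
ft_force: [-5.2, 0.5, 2.5]
finger_gap: 0.236
```

```bash
python3 b.py .655 .0865 .0136 -3.7 22
```

```text
calls 0.03 w [ 0.03 -0.05  0.01] d [-0.0056  0.0001 -0.0011]
t 13.7667 TCPgoal [0.4815 0.0978 0.068 ] bar grip [0.4891 0.0973 0.0806] tip [0.6603 0.0863 0.0115] yaw,pitch,roll [-3.690e+00  2.195e+01 -2.000e-02] F [-5.18  0.54  2.48]
```

The stop is firm: 5.2 N, no motion, slot end at tip x = 0.6603. Draw back 7 mm.

```bash
python3 b.py .6533 .0867 .0144 -3.7 22
```

```text
calls 0.04 w [ 0.03 -0.05  0.01] d [-0.0074 -0.     -0.0015]
t 13.7667 TCPgoal [0.4798 0.098  0.0688] bar grip [0.4891 0.0973 0.0806] tip [0.6603 0.0863 0.0115] yaw,pitch,roll [-3.690e+00  2.195e+01 -2.000e-02] F [-5.18  0.54  2.48]
```

Call:
drive_tool:
  steps:
    - [[0, 0, 0], [-0.003, 0, -0.0006], 0]
    - [[0, 0, 0], [-0.006, 0, -0.0012], 0]
    - [[0, 0, 0], [-0.0074, 0, -0.0015], 0]
    - [[0, 0, 0], [-0.0074, 0, -0.0015], 0]
    - [[0, 0, 0], [-0.0074, 0, -0.0015], 0]

```text
time_s: 14.18
ee_pos: [0.48, 0.0979, 0.0689]
ee_rot: [-179.9, 12.1, -3.6]
ft_force: [0.1, -0.1, -0.9]
finger_gap: 0.238
```

```bash
cat > lev.py <<'E'
from b import *
# lever(theta, tipx, h): 
th=float(sys.argv[1]);tx=float(sys.argv[2]);h=float(sys.argv[3])
s=(tx-.592)/np.cos(np.radians(3.7));t=np.radians(th)
z=.026+.012/np.cos(t)-s*np.tan(t)+h
show([tx,.0905-.0647*(tx-.592),z],-3.7,th)
E
for a in 18 14 ; do python3 lev.py $a .6533 -.0003; done
```

```text
calls 0.11 w [0.02 3.92 0.01] d [-0.0017  0.0002  0.009 ]
t 14.1833 TCPgoal [0.4764 0.098  0.0605] bar grip [0.4823 0.0978 0.0838] tip [0.6536 0.0867 0.0148] yaw,pitch,roll [-3.690e+00  2.192e+01 -2.000e-02] F [ 0.1  -0.11 -0.85]
calls 0.23 w [0.01 7.92 0.  ] d [-0.0025  0.0002  0.0174]
t 14.1833 TCPgoal [0.4739 0.0982 0.0525] bar grip [0.4823 0.0978 0.0838] tip [0.6536 0.0867 0.0148] yaw,pitch,roll [-3.690e+00  2.192e+01 -2.000e-02] F [ 0.1  -0.11 -0.85]
```

Call:
drive_tool:
  steps:
    - [[0, 2, 0], [-0.0008, 0, 0.0045], 0]
    - [[0, 4, 0], [-0.0017, 0.0002, 0.009], 0]
    - [[0, 6, 0], [-0.0021, 0.0002, 0.0132], 0]
    - [[0, 7.9, 0], [-0.0025, 0.0002, 0.0174], 0]
    - [[0, 7.9, 0], [-0.0025, 0.0002, 0.0174], 0]

```text
time_s: 14.6
ee_pos: [0.4762, 0.098, 0.0532]
ee_rot: [-179.9, 3.7, -3.6]
ft_force: [6.5, 0.4, 0.1]
finger_gap: 0.238
```

```bash
for a in 12 10 ; do python3 lev.py $a .6538 -.0005; done
```

```text
calls 0.04 w [ 0.    1.55 -0.  ] d [-0.0023 -0.0001  0.0054]
t 14.6 TCPgoal [0.4735 0.0982 0.048 ] bar grip [0.4763 0.0979 0.0683] tip [0.6558 0.0863 0.0249] yaw,pitch,roll [-3.700e+00  1.355e+01 -1.000e-02] F [6.52 0.39 0.06]
calls 0.1 w [-0.    3.55 -0.01] d [-0.0028 -0.      0.0096]
t 14.6 TCPgoal [0.4728 0.0982 0.0439] bar grip [0.4763 0.0979 0.0683] tip [0.6558 0.0863 0.0249] yaw,pitch,roll [-3.700e+00  1.355e+01 -1.000e-02] F [6.52 0.39 0.06]
```

```bash
for a in 11 8 ; do python3 lev.py $a .656 -.0005; done
```

```text
calls 0.07 w [ 0.    2.55 -0.  ] d [-0.0004 -0.      0.0078]
t 14.6 TCPgoal [0.4753 0.0981 0.0455] bar grip [0.4763 0.0979 0.0683] tip [0.6558 0.0863 0.0249] yaw,pitch,roll [-3.700e+00  1.355e+01 -1.000e-02] F [6.52 0.39 0.06]
calls 0.16 w [-0.    5.55 -0.01] d [-0.0008 -0.      0.014 ]
t 14.6 TCPgoal [0.4745 0.0981 0.0394] bar grip [0.4763 0.0979 0.0683] tip [0.6558 0.0863 0.0249] yaw,pitch,roll [-3.700e+00  1.355e+01 -1.000e-02] F [6.52 0.39 0.06]
```

Call:
drive_tool:
  steps:
    - [[0, 1.3, 0], [-0.0002, 0, 0.004], 0]
    - [[0, 2.6, 0], [-0.0004, 0, 0.0078], 0]
    - [[0, 4, 0], [-0.0006, 0, 0.011], 0]
    - [[0, 5.5, 0], [-0.0008, 0, 0.014], 0]
    - [[0, 5.5, 0], [-0.0008, 0, 0.014], 0]

```text
time_s: 15.02
ee_pos: [0.4748, 0.0981, 0.04]
ee_rot: [-179.9, -1.9, -3.6]
ft_force: [-2.1, 0.3, 5.7]
finger_gap: 0.232
```

```bash
for a in 5 3 ; do python3 lev.py $a .6565 -.0008; done;python3 - <<'E'
from h import *
from rig import *
for n in("side",):
    c=camera_params(n);p,d=grab_frame(n);np.savez(n+"8.npz",p=p,d=d,**c);cv2.imwrite(f"pics/{n}8.png",p[:,:,::-1])
    crop(p,190,120,160,140,5,"pics/side8c.png")
E
```

```text
calls 0.08 w [-0.    2.92 -0.  ] d [-0.0003  0.      0.0072]
t 15.0167 TCPgoal [0.4747 0.0981 0.0328] bar grip [0.4734 0.0982 0.055 ] tip [0.6563 0.0864 0.0295] yaw,pitch,roll [-3.7   7.92 -0.  ] F [-2.14  0.28  5.72]
calls 0.14 w [-0.01  4.92 -0.  ] d [-0.0004  0.      0.0113]
t 15.0167 TCPgoal [0.4748 0.0981 0.0287] bar grip [0.4734 0.0982 0.055 ] tip [0.6563 0.0864 0.0295] yaw,pitch,roll [-3.7   7.92 -0.  ] F [-2.14  0.28  5.72]
```

View pics/side8c.png

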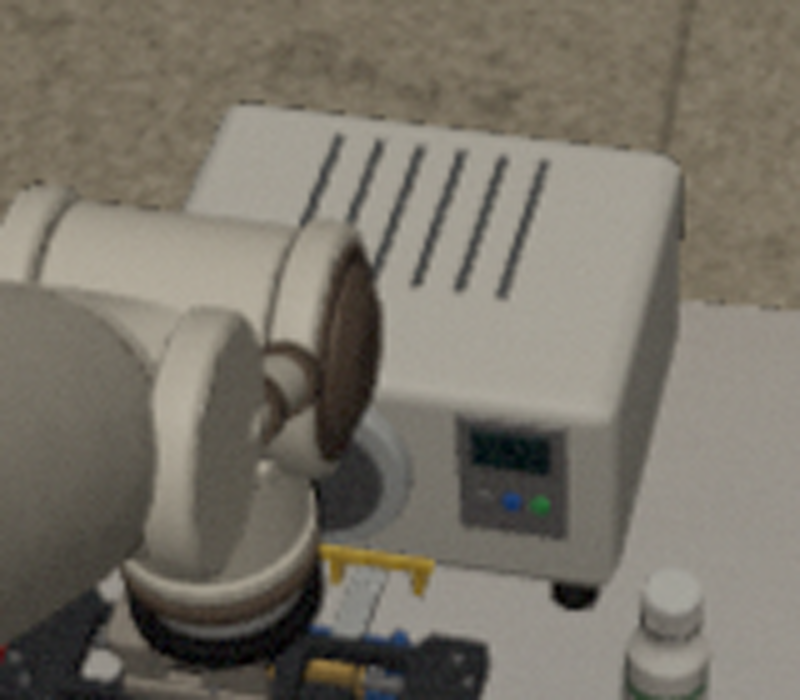

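The blade sits between the yellow legs (338–427, blade about 365) and loads are modest (Fz about 6 N). Keep levering.

Call:
drive_tool:
  steps:
    - [[0, 1.2, 0], [0, 0, 0.003], 0]
    - [[0, 2.4, 0], [-0.0002, 0, 0.006], 0]
    - [[0, 3.7, 0], [-0.0003, 0, 0.0085], 0]
    - [[0, 4.9, 0], [-0.0004, 0, 0.0113], 0]
    - [[0, 4.9, 0], [-0.0004, 0, 0.0113], 0]

```text
time_s: 15.48
ee_pos: [0.4749, 0.0982, 0.0297]
ee_rot: [-179.9, -6.9, -3.6]
ft_force: [-3.6, -0.7, 6.9]
finger_gap: 0.231
```

```bash
for a in 1 -1 ; do python3 lev.py $a .657 -.001; done
```

```text
calls 0.06 w [-0.01  1.99 -0.01] d [0.     0.0001 0.0053]
t 15.4833 TCPgoal [0.4756 0.0981 0.0244] bar grip [0.4723 0.0983 0.0445] tip [0.6566 0.0864 0.0349] yaw,pitch,roll [-3.7   2.99  0.01] F [-3.61 -0.65  6.94]
calls 0.11 w [-0.01  3.99 -0.01] d [0.     0.0001 0.0094]
t 15.4833 TCPgoal [0.4761 0.098  0.0203] bar grip [0.4723 0.0983 0.0445] tip [0.6566 0.0864 0.0349] yaw,pitch,roll [-3.7   2.99  0.01] F [-3.61 -0.65  6.94]
```

Call:
drive_tool:
  steps:
    - [[0, 1, 0], [0, 0, 0.0025], 0]
    - [[0, 2, 0], [0, 0, 0.005], 0]
    - [[0, 3, 0], [0, 0, 0.0073], 0]
    - [[0, 4, 0], [0, 0, 0.0094], 0]
    - [[0, 4, 0], [0, 0, 0.0094], 0]

```text
time_s: 15.9
ee_pos: [0.4757, 0.0982, 0.021]
ee_rot: [-179.9, -10.9, -3.6]
ft_force: [-7.5, -0.5, 10.9]
finger_gap: 0.234
```

```bash
for a in -2 ; do python3 lev.py $a .657 -.001; done;python3 - <<'E'
from h import *
from rig import *
for n in("side","wrist"):
    c=camera_params(n);p,d=grab_frame(n);np.savez(n+"9.npz",p=p,d=d,**c);cv2.imwrite(f"pics/{n}9.png",p[:,:,::-1])
    if n=="side":crop(p,190,120,160,140,5,"pics/side9c.png")
E
```

```text
calls 0.03 w [-0.01  0.99  0.  ] d [0.0002 0.0002 0.0028]
t 15.9 TCPgoal [0.4764 0.098  0.0183] bar grip [0.4721 0.0984 0.0356] tip [0.6567 0.0865 0.0389] yaw,pitch,roll [-3.69 -1.01  0.  ] F [-7.49 -0.49 10.86]
```

View pics/side9c.png

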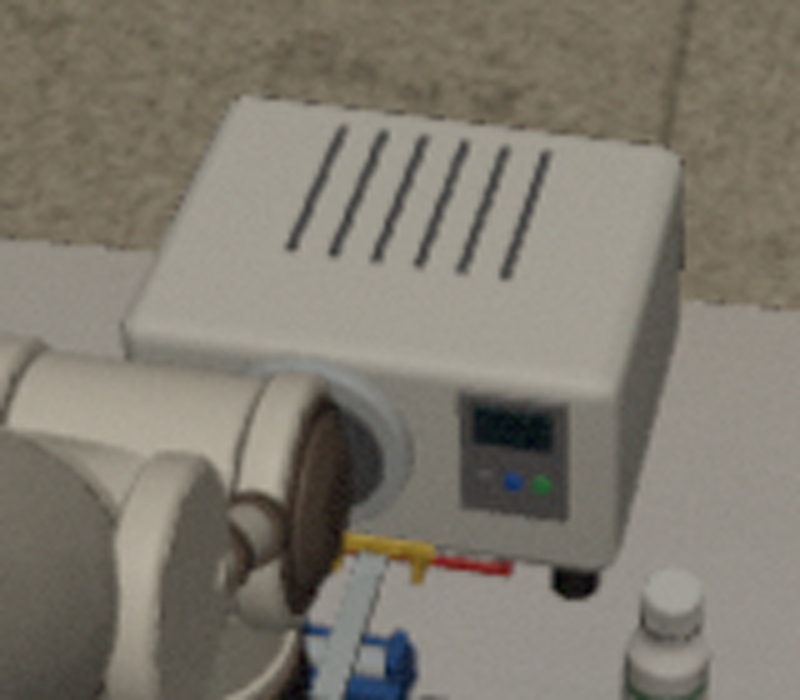

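View pics/wrist9.png

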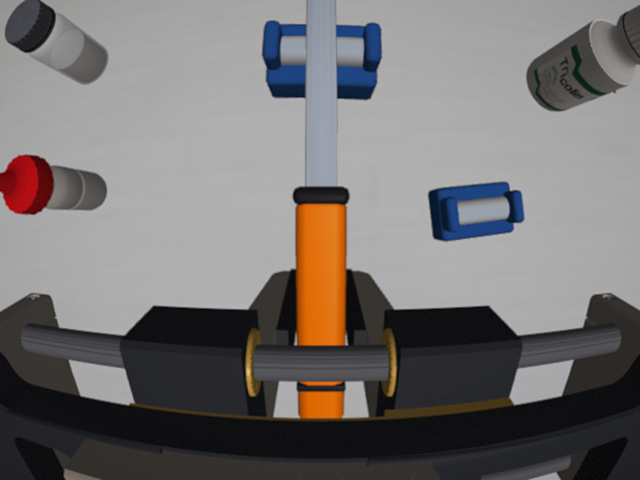

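The red bail crossbar is now visible under the front (side crop 440–510, 565). Check where it is, and how much the front has risen.

Run:
```python
from h import *
f=load("side9.npz")
def s(x,y,z):return onz(f,190+x/5,120+y/5,z).round(4)
for z in (0.002,.006,.010,.015,.02): print(z,s(510,569,z),s(442,561,z))
print("yellow bottom ends at z .038-.041",s(342,549,.040),s(433,556,.040), "front bottom R corner",s(610,567,.04))
d=f["d"]
m=mask(f["p"],(0,150,60),(6,255,255))|mask(f["p"],(174,150,60),(180,255,255))
vv,uu=np.nonzero(m[225:240,270:300]);vv+=225;uu+=270;o,M=cam(f)
print(np.array([o+M@np.array([(u-f["cx"])/f["fx"],(v-f["cy"])/f["fy"],1])*d[v,u] for u,v in zip(uu,vv)]).round(4)[::3])
```

```text
0.002 [0.6756 0.026  0.002 ] [0.6764 0.0595 0.002 ]
0.006 [0.6722 0.0253 0.006 ] [0.673  0.0587 0.006 ]
0.01 [0.6689 0.0247 0.01  ] [0.6696 0.0579 0.01  ]
0.015 [0.6646 0.0239 0.015 ] [0.6654 0.057  0.015 ]
0.02 [0.6604 0.0231 0.02  ] [0.6611 0.056  0.02  ]
yellow bottom ends at z .038-.041 [0.6455 0.0999 0.04  ] [0.6467 0.0568 0.04  ] front bottom R corner [ 0.6507 -0.0263  0.04  ]
[[0.6718 0.0619 0.0076]
 [0.6754 0.0553 0.0046]
 [0.6707 0.0544 0.0063]
 [0.671  0.0471 0.0071]
 [0.6702 0.0395 0.0092]
 [0.6663 0.0314 0.0148]
 [0.6682 0.0368 0.0081]
 [0.6712 0.0301 0.0057]]
```

The crossbar lies about 10 mm ahead of the hinge line and nearly on the worktop, so the bail is out past straight down. I add one more degree for margin, hold briefly, and then let down.

Call:
drive_tool:
  steps:
    - [[0, 0.5, 0], [-0.0003, 0, 0.0014], 0]
    - [[0, 1, 0], [-0.0006, 0, 0.0028], 0]
    - [[0, 1, 0], [-0.0006, 0, 0.0028], 0]
    - [[0, 1, 0], [-0.0006, 0, 0.0028], 0]
    - [[0, 1, 0], [-0.0006, 0, 0.0028], 0]

```text
time_s: 16.42
ee_pos: [0.4759, 0.0982, 0.0194]
ee_rot: [-179.9, -11.8, -3.6]
ft_force: [-6.0, -0.3, 10.3]
finger_gap: 0.236
```

```bash
python3 - <<'E'
from h import *
from rig import *
for n in("side",):
    c=camera_params(n);p,d=grab_frame(n);np.savez(n+"10.npz",p=p,d=d,**c)
    crop(p,190,120,160,140,5,"pics/side10c.png")
E
for a in 0 4; do python3 lev.py $a .6565 -.0005;done
```

```text
calls 0.06 w [ 0.   -1.94  0.  ] d [ 0.0001  0.0002 -0.0035]
t 16.4667 TCPgoal [0.4753 0.0981 0.0228] bar grip [0.472  0.0984 0.0339] tip [0.6565 0.0865 0.0402] yaw,pitch,roll [-3.7  -1.94  0.  ] F [-6.42 -0.56 10.58]
calls 0.17 w [ 0.01 -5.94  0.01] d [ 0.0012  0.0002 -0.0117]
t 16.4667 TCPgoal [0.4747 0.0981 0.031 ] bar grip [0.472  0.0984 0.0339] tip [0.6565 0.0865 0.0402] yaw,pitch,roll [-3.7  -1.94  0.  ] F [-6.42 -0.56 10.58]
```

View pics/side10c.png

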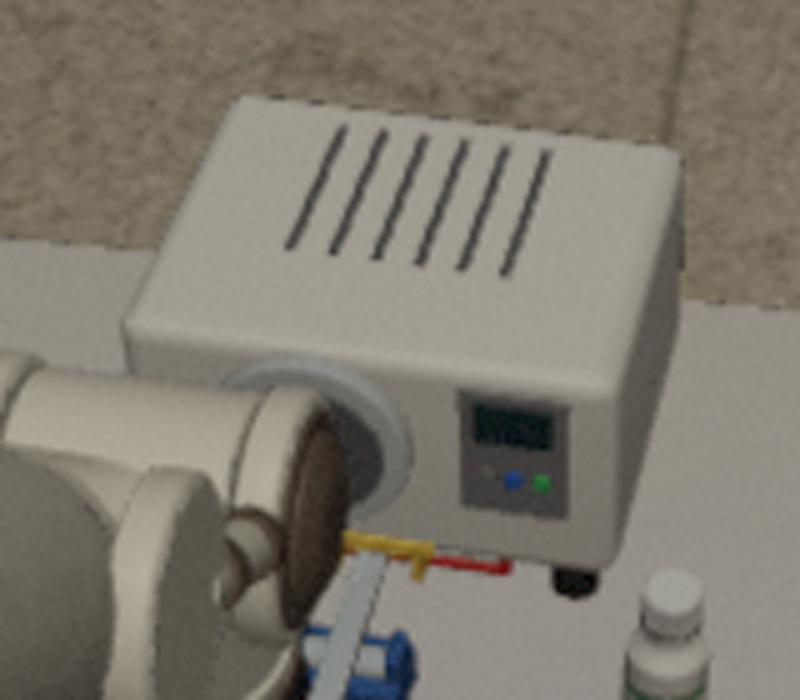

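The bail is out and unchanged. Let down slowly.

Call:
drive_tool:
  steps:
    - [[0, -0.6, 0], [0, 0, -0.001], 0]
    - [[0, -1.2, 0], [0, 0, -0.002], 0]
    - [[0, -1.9, 0], [0.0001, 0, -0.0035], 0]
    - [[0, -2.6, 0], [0.0003, 0, -0.005], 0]
    - [[0, -3.2, 0], [0.0004, 0, -0.0062], 0]

```text
time_s: 16.88
ee_pos: [0.4751, 0.0982, 0.0263]
ee_rot: [-179.9, -8.5, -3.6]
ft_force: [-4.0, 0.3, 7.5]
finger_gap: 0.239
```

```bash
for a in 4 7; do python3 lev.py $a .6565 -.0002;done
```

```text
calls 0.08 w [ 0.02 -2.67  0.01] d [ 0.0004  0.0001 -0.005 ]
t 16.8833 TCPgoal [0.4747 0.0981 0.0313] bar grip [0.472  0.0984 0.0411] tip [0.6566 0.0865 0.0368] yaw,pitch,roll [-3.7   1.33 -0.01] F [-3.99  0.35  7.55]
calls 0.16 w [ 0.02 -5.67  0.01] d [ 0.0015  0.0001 -0.0111]
t 16.8833 TCPgoal [0.4748 0.0981 0.0375] bar grip [0.472  0.0984 0.0411] tip [0.6566 0.0865 0.0368] yaw,pitch,roll [-3.7   1.33 -0.01] F [-3.99  0.35  7.55]
```

Call:
drive_tool:
  steps:
    - [[0, -0.6, 0], [0, 0, -0.001], 0]
    - [[0, -1.2, 0], [0.0001, 0, -0.0022], 0]
    - [[0, -1.7, 0], [0.0002, 0, -0.0033], 0]
    - [[0, -2.3, 0], [0.0003, 0, -0.0043], 0]
    - [[0, -2.9, 0], [0.0004, 0, -0.0054], 0]

```text
time_s: 17.3
ee_pos: [0.4748, 0.0982, 0.0322]
ee_rot: [-179.9, -5.6, -3.6]
ft_force: [-1.1, 0.2, 0.8]
finger_gap: 0.235
```

Call:
drive_tool:
  steps:
    - [[0, -0.6, 0], [0, 0, -0.0012], 0]
    - [[0, -1.2, 0], [0.0003, 0, -0.0024], 0]
    - [[0, -1.8, 0], [0.0005, 0, -0.0036], 0]
    - [[0, -2.4, 0], [0.0007, 0, -0.0048], 0]
    - [[0, -3, 0], [0.001, 0, -0.006], 0]

```text
time_s: 17.72
ee_pos: [0.4752, 0.0982, 0.0383]
ee_rot: [-179.9, -2.6, -3.6]
ft_force: [-0.6, -0.1, 0.8]
finger_gap: 0.236
```

```bash
python3 - <<'E'
from h import *
from rig import *
for n in("side",):
    c=camera_params(n);p,d=grab_frame(n);np.savez(n+"11.npz",p=p,d=d,**c)
    crop(p,190,120,160,140,5,"pics/side11c.png")
E
for a in 8 11; do python3 lev.py $a .6565 .0003;done
```

```text
calls 0.02 w [ 0.02 -0.73  0.  ] d [-0.0008  0.0001 -0.0014]
t 17.7667 TCPgoal [0.475  0.0981 0.0401] bar grip [0.4743 0.0982 0.0537] tip [0.6575 0.0863 0.0302] yaw,pitch,roll [-3.7   7.27 -0.02] F [-0.   -0.51 -0.41]
calls 0.11 w [ 0.03 -3.73  0.01] d [ 0.0003  0.0001 -0.0075]
t 17.7667 TCPgoal [0.4758 0.098  0.0462] bar grip [0.4743 0.0982 0.0537] tip [0.6575 0.0863 0.0302] yaw,pitch,roll [-3.7   7.27 -0.02] F [-0.   -0.51 -0.41]
```

View pics/side11c.png

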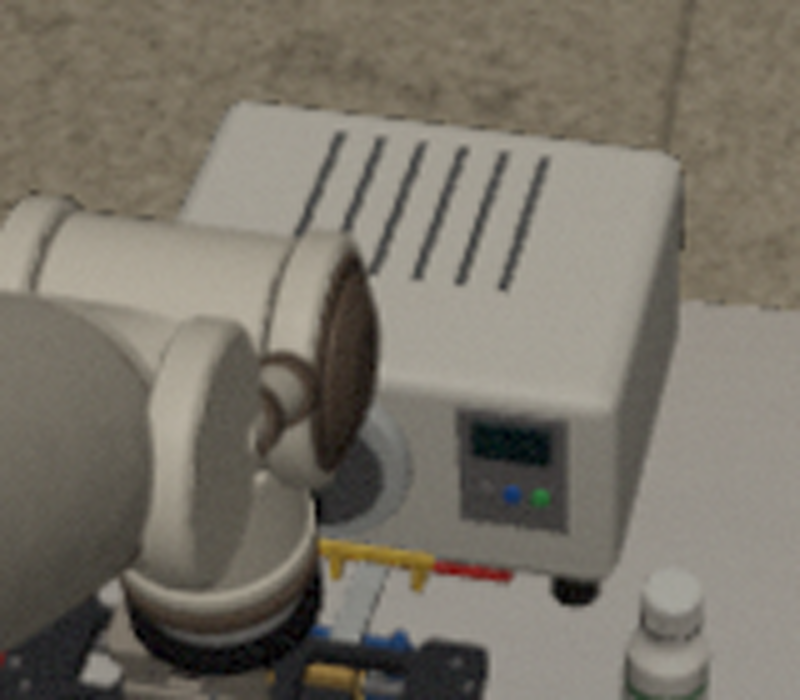

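The force went to about 0 near 4° and the front stayed up with the bail out, so the bail carries it. Lower the blade a bit more and draw out along the bar.

Call:
drive_tool:
  steps:
    - [[0, -1.5, 0], [0, 0, -0.0035], 0]
    - [[0, -2.7, 0], [-0.0005, 0, -0.0065], 0]
    - [[0, -2.7, 0], [-0.0005, 0, -0.0065], 0]

```text
time_s: 18.02
ee_pos: [0.476, 0.098, 0.0456]
ee_rot: [-179.9, 0.1, -3.6]
ft_force: [0.6, 0.3, -1.1]
finger_gap: 0.232
```

```bash
python3 lev.py 10 .632 .002; python3 lev.py 10 .56 .012
```

```text
calls 0.13 w [ 0.02 -0.06 -0.  ] d [-0.025  -0.0001 -0.0046]
t 18.0167 TCPgoal [0.451  0.0997 0.0502] bar grip [0.4752 0.0981 0.0606] tip [0.657  0.0863 0.0286] yaw,pitch,roll [-3.71  9.94 -0.02] F [ 0.58  0.32 -1.15]
calls 0.5 w [ 0.02 -0.06 -0.  ] d [-0.0972 -0.0002 -0.0272]
t 18.0167 TCPgoal [0.379  0.1043 0.0729] bar grip [0.4752 0.0981 0.0606] tip [0.657  0.0863 0.0286] yaw,pitch,roll [-3.71  9.94 -0.02] F [ 0.58  0.32 -1.15]
```

Call:
drive_tool:
  steps:
    - [[0, 0, 0], [-0.004, 0, -0.0007], 0]
    - [[0, 0, 0], [-0.009, 0, -0.0016], 0]
    - [[0, 0, 0], [-0.016, 0, -0.0028], 0]
    - [[0, 0, 0], [-0.025, 0, -0.0046], 0]
    - [[0, 0, 0], [-0.025, 0, -0.0046], 0]

```text
time_s: 18.43
ee_pos: [0.4487, 0.1, 0.0497]
ee_rot: [-179.9, 0.2, -3.6]
ft_force: [-0.7, 0.4, -2.1]
finger_gap: 0.237
```

Call:
drive_tool:
  steps:
    - [[0, 0, 0], [-0.02, 0, -0.008], 0]
    - [[0, 0, 0], [-0.045, 0, -0.02], 0]
    - [[0, 0, 0], [-0.07, 0, -0.035], 0]
    - [[0, 0, 0], [-0.08, 0, -0.06], 0]
    - [[0, 0, 0], [-0.08, 0, -0.09], 0]

```text
time_s: 18.85
ee_pos: [0.3647, 0.1052, 0.1384]
ee_rot: [-179.9, 0.5, -3.5]
ft_force: [0.6, 0.6, -2.8]
finger_gap: 0.231
```

```bash
python3 b.py .545 -.02 .17 -5.7 0;  python3 - <<'E'
from h import *
from rig import *
for n in("side","wrist"):
    c=camera_params(n);p,d=grab_frame(n);np.savez(n+"12.npz",p=p,d=d,**c)
    cv2.imwrite(f"pics/{n}12.png",p[:,:,::-1])
    if n=="side":crop(p,190,120,160,140,5,"pics/side12c.png")
E
```

```text
calls 0.54 w [-0.16 10.4   2.05] d [ 0.006   0.107  -0.0171]
t 18.85 TCPgoal [ 0.3643 -0.0019  0.1553] bar grip [0.364  0.1053 0.1534] tip [0.5456 0.0937 0.12  ] yaw,pitch,roll [-3.64 10.4  -0.03] F [ 0.62  0.65 -2.82]
```

View pics/side12c.png

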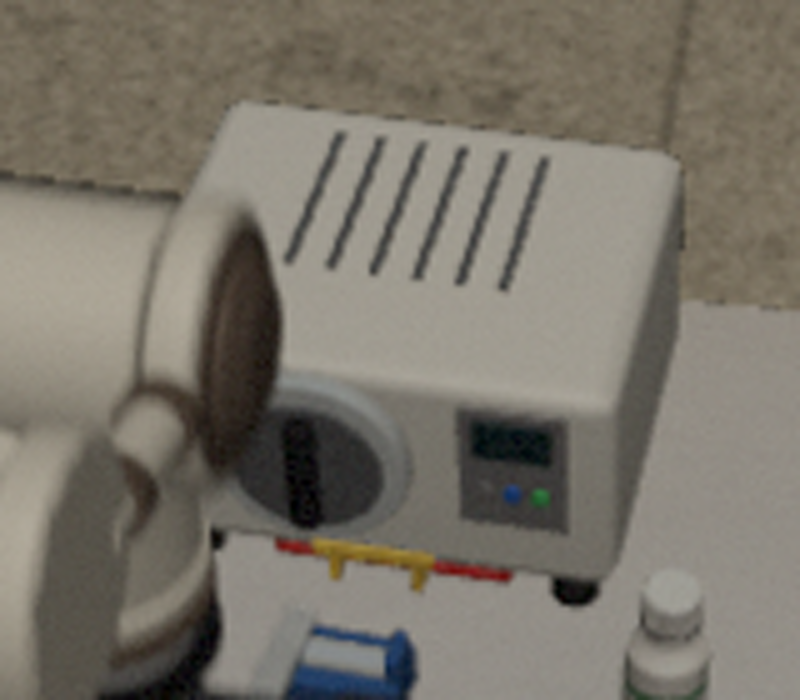

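View pics/wrist12.png

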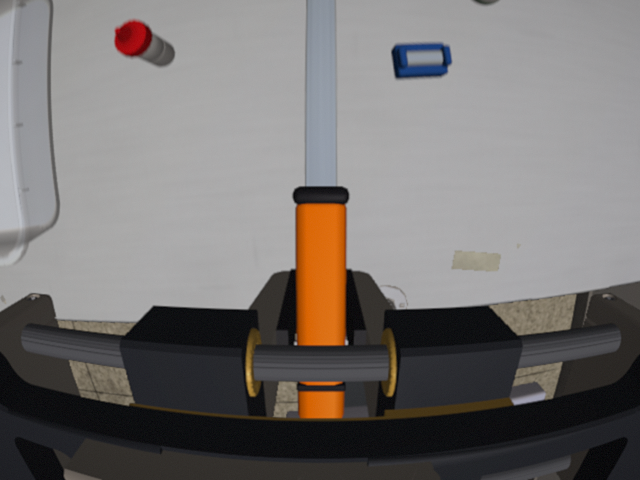

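The front stands on the bail (red visible both sides of the slot, 277–510), and the bar is out. It sits in the grip exactly as at pickup (collar rows 188–203, tail 417), so retracing the pickup pose should drop it back into the forks.

Call:
drive_tool:
  steps:
    - [[0, 2.5, 0.4], [0.001, 0.018, -0.01], 0]
    - [[0, 5, 0.8], [0.002, 0.038, -0.015], 0]
    - [[0, 7.5, 1.2], [0.003, 0.06, -0.017], 0]
    - [[-0.1, 10, 1.6], [0.005, 0.083, -0.017], 0]
    - [[-0.2, 10.4, 2], [0.006, 0.107, -0.017], 0]

```text
time_s: 19.37
ee_pos: [0.3703, -0.0027, 0.1598]
ee_rot: [-179.9, -10.8, -5.5]
ft_force: [-0.0, -0.2, -3.2]
finger_gap: 0.233
```

```bash
python3 b.py .59 -.26 .17 -11 0
```

```text
calls 1.13 w [-0.96 -0.97  5.28] d [0.0608 0.2176 0.0159]
one call: [-0.9 -0.9  4.7] [0.054 0.192 0.014]
t 19.3667 TCPgoal [ 0.4117 -0.2253  0.1553] bar grip [ 0.3667 -0.0024  0.1744] tip [ 0.5507 -0.0206  0.1776] yaw,pitch,roll [-5.64 -0.97  0.  ] F [-0.   -0.21 -3.24]
```

Call:
drive_tool:
  steps:
    - [[-0.2, -0.2, 1], [0.008, 0.03, 0], 0]
    - [[-0.4, -0.4, 2], [0.018, 0.07, 0.002], 0]
    - [[-0.6, -0.6, 3], [0.03, 0.11, 0.005], 0]
    - [[-0.8, -0.8, 4], [0.042, 0.15, 0.008], 0]
    - [[-0.9, -0.9, 4.7], [0.054, 0.19, 0.012], 0]

```text
time_s: 19.78
ee_pos: [0.4064, -0.1985, 0.1566]
ee_rot: [-179.9, -9.9, -10.4]
ft_force: [0.8, 0.6, -1.5]
finger_gap: 0.236
```

```bash
python3 b.py .6532 -.3752 .12 -16.4 0
```

```text
calls 0.77 w [-1.   -0.01  5.78] d [0.0839 0.1103 0.0665]
t 19.7833 TCPgoal [ 0.479  -0.3239  0.1053] bar grip [ 0.403  -0.1979  0.1713] tip [ 0.5849 -0.2317  0.1713] yaw,pitch,roll [-1.053e+01 -2.000e-02 -1.000e-02] F [ 0.8   0.63 -1.48]
```

Call:
drive_tool:
  steps:
    - [[-0.2, 0, 1.5], [0.02, 0.027, 0.013], 0]
    - [[-0.5, 0, 3], [0.042, 0.055, 0.03], 0]
    - [[-0.8, 0, 4.5], [0.063, 0.083, 0.048], 0]
    - [[-1, 0, 5.8], [0.084, 0.11, 0.0665], 0]
    - [[-1, 0, 5.8], [0.084, 0.11, 0.0665], 0]

```text
time_s: 20.2
ee_pos: [0.4784, -0.3261, 0.0978]
ee_rot: [-179.7, -9.4, -16.6]
ft_force: [-0.7, 0.8, -3.2]
finger_gap: 0.235
```

Call:
drive_tool:
  steps:
    - [[0, 0, 0], [0, 0, 0], 0]
    - [[0, 0, 0], [0, 0, 0], 0]

```text
time_s: 20.37
ee_pos: [0.477, -0.3252, 0.095]
ee_rot: [-179.6, -9.2, -16.6]
ft_force: [-0.1, 0.7, -2.5]
finger_gap: 0.235
```

```bash
python3 b.py .6532 -.3752 .065 -16.4 0
python3 - <<'E'
from h import *
from rig import *
for n in("side","wrist"):
    c=camera_params(n);p,d=grab_frame(n);np.savez(n+"13.npz",p=p,d=d,**c)
    cv2.imwrite(f"pics/{n}13.png",p[:,:,::-1])
E
```

```text
calls 0.22 w [-0.3   0.66 -0.32] d [-0.0056 -0.0015  0.0443]
t 20.3667 TCPgoal [ 0.479  -0.3239  0.0503] bar grip [ 0.4739 -0.3244  0.1097] tip [ 0.6511 -0.3774  0.1075] yaw,pitch,roll [-16.66   0.67   0.34] F [-0.09  0.72 -2.5 ]
```

View pics/wrist13.png

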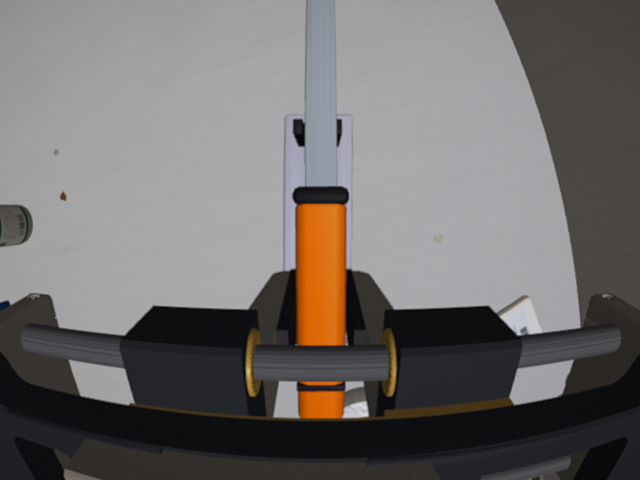

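View pics/side13.png

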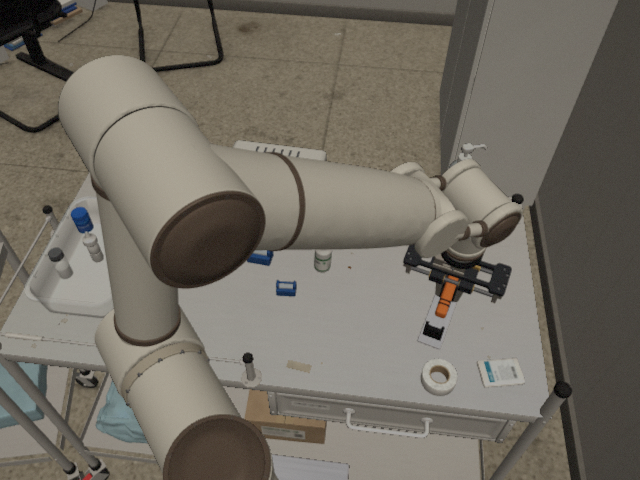

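Call:
drive_tool:
  steps:
    - [[-0.3, 0.7, -0.3], [-0.002, -0.0015, 0.012], 0]
    - [[-0.3, 0.7, -0.3], [-0.004, -0.0015, 0.028], 0]
    - [[-0.3, 0.7, -0.3], [-0.0056, -0.0015, 0.042], 0]
    - [[-0.3, 0.7, -0.3], [-0.0056, -0.0015, 0.042], 0]
    - [[-0.3, 0.7, -0.3], [-0.0056, -0.0015, 0.042], 0]

```text
time_s: 20.88
ee_pos: [0.4795, -0.3232, 0.0559]
ee_rot: [180.0, -10.1, -16.2]
ft_force: [-0.0, -0.3, -2.6]
finger_gap: 0.235
```

```bash
python3 b.py .6532 -.3752 .055 -16.4 0
python3 - <<'E'
from h import *
from rig import *
for n in("wrist",):
    c=camera_params(n);p,d=grab_frame(n);np.savez(n+"14.npz",p=p,d=d,**c)
    cv2.imwrite(f"pics/{n}14.png",p[:,:,::-1])
E
```

```text
calls 0.08 w [ 0.11 -0.27  0.08] d [-0.003   0.0008  0.0153]
t 20.8833 TCPgoal [ 0.479  -0.3239  0.0403] bar grip [ 0.4762 -0.3223  0.0706] tip [ 0.6537 -0.3743  0.0714] yaw,pitch,roll [-16.34  -0.27  -0.12] F [-0.02 -0.28 -2.63]
```

View pics/wrist14.png

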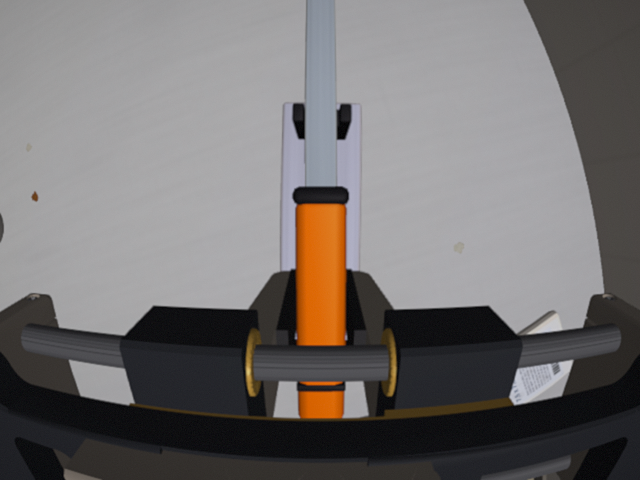

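The shaft (305–336) sits centred between the fork prongs (304–339). Continue down.

Call:
drive_tool:
  steps:
    - [[0.1, -0.2, 0.1], [-0.001, 0.0008, 0.005], 0]
    - [[0.1, -0.2, 0.1], [-0.002, 0.0008, 0.01], 0]
    - [[0.1, -0.2, 0.1], [-0.003, 0.0008, 0.015], 0]
    - [[0.1, -0.2, 0.1], [-0.003, 0.0008, 0.015], 0]

```text
time_s: 21.27
ee_pos: [0.4795, -0.3248, 0.0409]
ee_rot: [-180.0, -10.0, -16.3]
ft_force: [0.0, -1.4, -1.1]
finger_gap: 0.234
```

```bash
python3 b.py .6532 -.3752 .0465 -16.4 0
```

```text
calls 0.05 w [ 0.07 -0.15 -0.02] d [-0.0023 -0.0007  0.0089]
t 21.2667 TCPgoal [ 0.479  -0.3239  0.0318] bar grip [ 0.4762 -0.3238  0.0556] tip [ 0.6536 -0.3761  0.0561] yaw,pitch,roll [-16.43  -0.15  -0.07] F [ 0.05 -1.36 -1.13]
```

Call:
drive_tool:
  steps:
    - [[0, -0.1, 0], [-0.0008, -0.0005, 0.003], 0]
    - [[0, -0.1, 0], [-0.0015, -0.0007, 0.006], 0]
    - [[0, -0.1, 0], [-0.0023, -0.0007, 0.0085], 0]
    - [[0, -0.1, 0], [-0.0023, -0.0007, 0.0085], 0]

```text
time_s: 21.6
ee_pos: [0.4788, -0.3237, 0.0316]
ee_rot: [-180.0, -9.9, -16.3]
ft_force: [-1.6, 0.5, -0.6]
finger_gap: 0.232
```

```bash
python3 b.py .6532 -.3752 .0455 -16.4 0
```

```text
calls 0.0 w [ 0.06 -0.03 -0.02] d [0.0001 0.0002 0.0008]
t 21.6 TCPgoal [ 0.479  -0.3239  0.0308] bar grip [ 0.4755 -0.3227  0.0463] tip [ 0.653  -0.3751  0.0464] yaw,pitch,roll [-16.43  -0.03  -0.05] F [-1.55  0.45 -0.55]
```

Call:
drive_tool:
  steps:
    - [[0, 0, 0], [0, 0.0002, 0.001], 0]
    - [[0, 0, 0], [0, 0.0002, 0.001], 0]
    - [[0, 0, 0], [0, 0.0002, 0.001], 0.3]
    - [[0, 0, 0], [0, 0.0002, 0.001], 0.5]
    - [[0, 0, 0], [0, 0.0002, 0.001], 0.7]

```text
time_s: 22.02
ee_pos: [0.479, -0.3241, 0.0308]
ee_rot: [-180.0, -9.9, -16.3]
ft_force: [-0.1, -0.2, 0.2]
finger_gap: 0.422
```

Call:
drive_tool:
  steps:
    - [[0, 0, 0], [0, 0, 0], 0.9]
    - [[0, 0, 0], [0, 0, 0], 0.9]
    - [[0, 0, 0], [0, 0, 0], 0.9]
    - [[0, 0, 0], [0, 0, 0], 0.9]
    - [[0, 0, 0], [0, 0, 0], 0.9]

```text
time_s: 22.43
ee_pos: [0.479, -0.3241, 0.0308]
ee_rot: [-180.0, -9.9, -16.3]
ft_force: [-0.4, 0.4, 0.3]
finger_gap: 0.787
```

Run:
```python
from h import *
from rig import *
print(read_state()["finger_gap"])
for n in("wrist",):
    c=camera_params(n);p,d=grab_frame(n);cv2.imwrite(f"pics/{n}15.png",p[:,:,::-1])
```

```text
0.7867139056558716
```

View pics/wrist15.png

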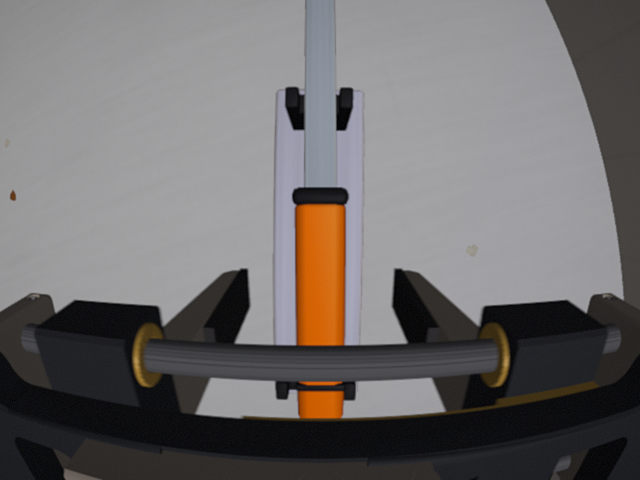

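The bar is back in both forks (320,110 and 317,390) and the jaws are open. Withdraw upward and check everything.

Call:
drive_tool:
  steps:
    - [[0, 0, 0], [0, 0, -0.015], 0.9]
    - [[0, 0, 0], [0, 0, -0.045], 0.9]
    - [[0, 0, 0], [0, 0, -0.08], 0.9]
    - [[0, 0, 0], [0, 0, -0.12], 0.9]
    - [[0, 0, 0], [0, 0, -0.16], 0.9]

```text
time_s: 22.9
ee_pos: [0.4518, -0.3157, 0.1895]
ee_rot: [-180.0, -9.9, -16.3]
ft_force: [1.4, -1.4, 0.6]
finger_gap: 0.901
```

Call:
drive_tool:
  steps:
    - [[0, 0, 0], [-0.03, 0, -0.03], 0.9]
    - [[0, 0, 0], [-0.06, 0, -0.04], 0.9]
    - [[0, 0, 0], [-0.1, 0, -0.05], 0.9]
    - [[0, 0, 0], [-0.1, 0, -0.05], 0.9]
    - [[0, 0, 0], [-0.1, 0, -0.05], 0.9]

```text
time_s: 23.32
ee_pos: [0.3481, -0.2856, 0.2221]
ee_rot: [180.0, -9.9, -16.4]
ft_force: [-0.0, -0.3, 0.3]
finger_gap: 0.902
```

Run:
```python
from h import *
from rig import *
print(read_state())
for n in("side","top","wrist"):
    c=camera_params(n);p,d=grab_frame(n);np.savez(n+"16.npz",p=p,d=d,**c);cv2.imwrite(f"pics/{n}16.png",p[:,:,::-1])
```

```text
{'time_s': 23.3167, 'qpos': array([-59.91300107, -18.97598958, 117.41160899,   7.05722337,
        74.39737457,  45.04264923]), 'dq': array([ 1.65589603,  4.51042197, -3.46166824,  0.46037621, -1.12645127,
        0.4582565 ]), 'joint_efforts': array([ -0.42366598, -21.69988632, -32.08891153,   0.41696325,
        -0.26743717,  -0.09291954]), 'ee_pos': array([ 0.34807062, -0.28556631,  0.22214883]), 'ee_rot': array([179.9575085 ,  -9.94664156, -16.42619784]), 'ft_force': array([-0.02194732, -0.33335915,  0.33996728]), 'ft_torque': array([-0.02197841,  0.16534347,  0.00877058]), 'finger_gap': 0.9016693860061376}
```

View pics/side16.png

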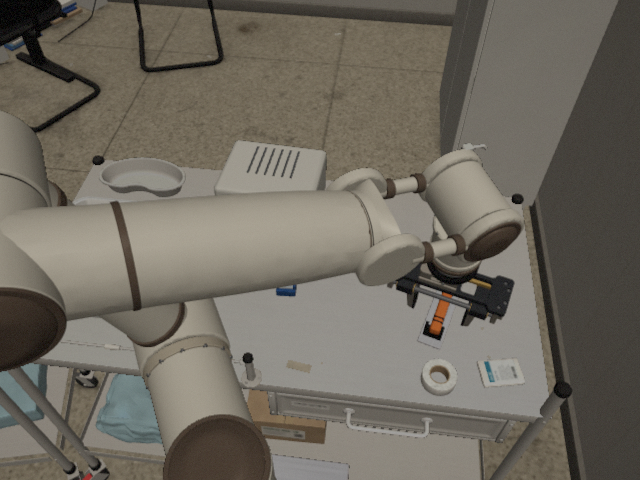

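View pics/top16.png

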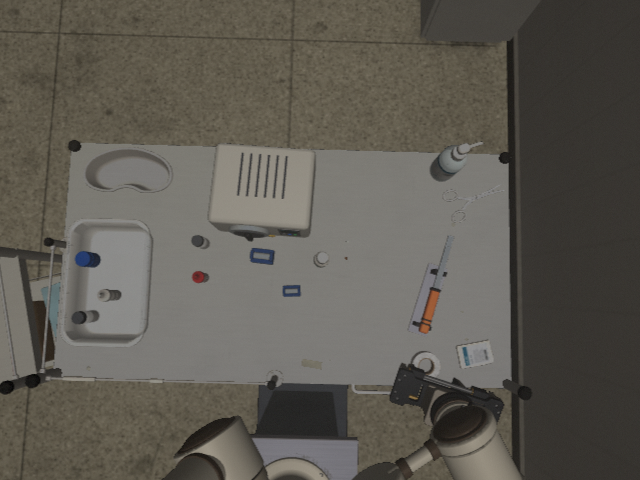

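View pics/wrist16.png

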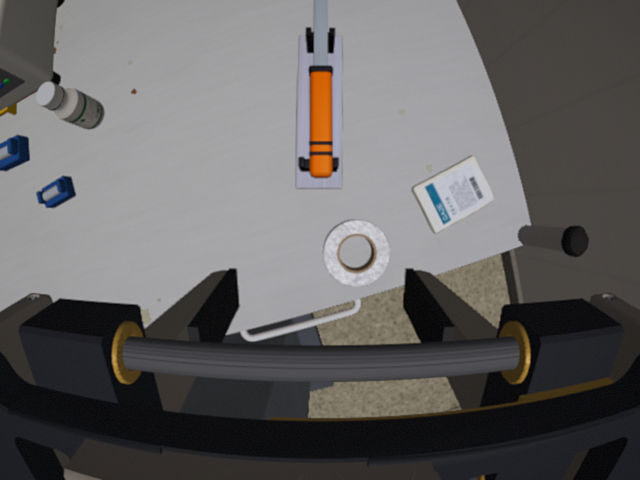

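The top view matches the start: bar in the rest (430,300), bottle (321,259), vial (200,241), dropper (200,277). Last check: the steriliser's tilt, from top-surface depth before and after.

Run:
```python
from h import *
for n in("top0","side0","top16","side12"):
    f=load(n+".npz");d=f["d"];o,M=cam(f)
    us,vs=(range(222,302,2),range(158,222,2)) if "top" in n else (range(262,300,2),range(152,195,2))
    P=np.array([o+M@np.array([(u-f["cx"])/f["fx"],(v-f["cy"])/f["fy"],1])*d[v,u] for u in us for v in vs if d[v,u]>0])
    P=P[(P[:,2]>.155)&(P[:,2]<.21)]
    A=np.c_[P[:,0]-.66,P[:,1]-.08,np.ones(len(P))];k=np.linalg.lstsq(A,P[:,2],rcond=None)[0]
    print(n,len(P),"slope x deg",np.degrees(np.arctan(k[0])).round(2),"y",np.degrees(np.arctan(k[1])).round(2),"z front",k[2].round(4))
```

```text
top0 0 slope x deg 0.0 y 0.0 z front 0.0
side0 0 slope x deg 0.0 y 0.0 z front 0.0
top16 200 slope x deg -1.09 y 0.14 z front 0.1569
side12 53 slope x deg -1.76 y 0.38 z front 0.1572
```

Run:
```python
from h import *
for n in("top0","side0","top16","side12"):
    f=load(n+".npz");d=f["d"];o,M=cam(f)
    us,vs=(range(222,302,2),range(158,222,2)) if "top" in n else (range(265,300,2),range(155,190,2))
    P=np.array([o+M@np.array([(u-f["cx"])/f["fx"],(v-f["cy"])/f["fy"],1])*d[v,u] for u in us for v in vs if d[v,u]>0])
    P=P[(P[:,2]>.13)&(P[:,2]<.18)]
    A=np.c_[P[:,0]-.65,P[:,1]-.08,np.ones(len(P))];k=np.linalg.lstsq(A,P[:,2],rcond=None)[0]
    print(n,len(P),"slope x deg",np.degrees(np.arctan(k[0])).round(2),"y",np.degrees(np.arctan(k[1])).round(2),"z front",k[2].round(4))
```

```text
top0 1276 slope x deg 0.14 y 0.07 z front 0.1455
side0 322 slope x deg -0.24 y 0.02 z front 0.1459
top16 1273 slope x deg -3.6 y 0.17 z front 0.157
side12 324 slope x deg -3.29 y 0.24 z front 0.156
```

```bash
python3 -c "
from rig import *
print(read_state()['time_s']);print(hand_in())"
```

```text
23.4667
the job is handed in; nothing more can be done
None
```

The steriliser's front now stands raised on its bail, the pry bar is back in its rest, and the job was handed in at 23.5 s.

**What I did**
- I took the bar from its rest and slid the blade over the larger blue block into the slot. The end was felt about 17 mm in, at about 5 N.
- I drew back 7 mm and levered until the red bail had swung out, then let the front down slowly. The wrist load fell to about 0 when the bail took over.
- I drew the bar out and set it back in its rest.

**Last checks**
- **Front raised:** top-surface depth shows about 3–3.7° of tilt and the front about 10–11.5 mm higher than at the start. About 12 mm was expected for "37 mm up".
- **Bail:** its crossbar was visible either side of the slot after the bar was out. I read its angle from the pictures only.
- **Bar and bystanders:** the last top view has the bar, vial, bottle and dropper bottle where they started.
- **Forces:** end-of-move readings showed up to 6.5–7.5 N along the bar while levering, which I put down to friction. The downward handle load reached about 11 N.
- **Off-centre blade:** the blade ran roughly 5 mm off the slot's middle by eye, inside the clearance.

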